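Lock the rotary test fixture

TASK

Lock the rotary fixture on the bench: turn its slotted disc by pushing one of its upright pins until the slot lines up with the lock bar, then push the bar by its tab right through the slot until the tab stops against the bridge block. Everything is pushed with the fingertips; do not lift the bar, and leave the connector, the brass plug and the other things lying around where they are.

Things in the scene. Friction and masses are not known exactly. Their poses are not given: they have to be found in the camera images.
- fixture: Fixed fixture: aluminium base plate 312 x 110 x 10 mm with track, bridge, slotted disc and receiver in a row. Origin on the bench (z = 0) below the disc's axis. Its x axis is the direction in which the bar is pushed (roughly away from the robot), y left of that, z up. Plate from x = -225 to +87 mm. Track: x = -225 to -85 mm, 32 mm wide over all, floor 20 mm and side lips 26 mm above the bench.
- lock_disc (a joint): Turn of the steel slotted disc about the vertical axis through the fixture's origin, rad, counter-clockwise from above. Diameter 90 mm, top 36 mm above the bench. A slot 20 mm wide, open at the top, runs right across its middle. At 0 and at 3.14 it lies along the fixture's x axis, in line with the bar: either will do. Turns either way (-1.0 to 4.14), light friction 0.06 N m, stays where left.
- pin_a (a point): One of the disc's two upright round pins for the fingertip, 10 mm diameter, standing from the disc's top (36 mm above the bench) to 70 mm above the bench, 30 mm from the disc's axis. Point: on the pin's axis, 53 mm above the bench. Seen from the disc's axis it lies at the angle (joint lock_disc + 1.571) from the fixture's x axis.
- pin_b (a point): The other pin, the same, opposite pin_a across the disc (at the angle lock_disc - 1.571).
- lock_bar: Loose steel lock bar in the track, 14 x 14 mm, 0.25 kg, tapered nose, upright tab at its rear end. Origin: underside, below the tab's front face; x towards the nose (tip at +147 mm), z up. Slides with 1 to 3 N, stays where left. In the fixture's frame the origin starts at x = -199 to -211 mm, z = 20 mm; fully home (tab against the bridge) at x = -85 mm. 3 mm spare each side in the slot.
- bar_tab (a point): Middle of the rear face of the bar's upright tab, the face to push on, 54 mm above the bench. The tab is 30 mm wide, 8 mm thick (along the bar) and reaches from 34 to 74 mm above the bench.
- bridge (a point): The aluminium bridge over the track just before the disc, 45 mm wide, 35 mm long (fixture x = -85 to -50 mm), top 44 mm above the bench; the bar runs under it. Point: middle of its rear face, where the bar's tab stops, 40 mm above the bench.
- receiver (a point): Grey receiver beyond the disc (fixture x = 49 to 80 mm, 48 mm wide, 36 mm high) with a 20 mm wide gap, open at the top and flared at its mouth, for the bar's nose. Point: middle of the gap's mouth, 27 mm above the bench.
- connector: Bystander: loose dark grey sealed connector, 25 mm diameter, 32 mm tall, standing on the fixture's base plate left of the track (top 42 mm above the bench). Origin: centre of its underside.
- test_plug: Bystander: loose brass plug, 22 mm diameter, 32 mm tall, standing on the fixture's base plate right of the track (top 42 mm above the bench). Origin: centre of its underside.
- grease_tin: Bystander: flat round tin with a blue lid, 54 mm diameter, 24 mm tall, at the front edge of the bench. Origin: centre of its underside.
- tape_roll: Bystander: roll of blue tape, 73 mm diameter, 25 mm tall, at the front edge of the bench, left, in front of the large fixed white tester (0.4 m tall, everything beyond x = 0.43 m and left of y = 0.3 m: keep the arm clear of it). Origin: centre of its underside.
- hex_key: Bystander: black hex key, 132 x 32 x 6 mm, at the front edge of the bench, right. Origin: centre of its underside.
- vial: Bystander: white dropper bottle with a red cap, 31 mm diameter, 94 mm tall, at the front edge of the bench, right. Origin: centre of its underside.

How it is judged:
By the outcome, as a careful person would: the job done as asked, in the order asked, and still so for the second after the job is handed in, with the robot touching nothing.
It also fails if it takes over 51 s, if anything falls off the work surface, if the arm or the gripper's body presses on something with over 40 N, if the wrist force passes 120 N, or if a joint passes its speed limit or range.

ROBOT

A 6-joint arm with a two-finger parallel gripper is mounted at the origin on a cart in front of the work surface, level with it; the furniture and walls round the work are solid. World frame = base frame: x ahead of the robot, y to its left, z up, the work surface at z = 0. Lengths are in m, angles in rad, forces in N, time in s.
With the tool pointing down it reaches from about 0.35 to 0.85 m from the base axis. Payload 8.1 kg.
Tool frame: the origin (TCP) lies on the centre line of the jaws, within the pads' length; the fingertips stand 19 mm ahead of it and the grasp point (between the pads) is the TCP (robot.tips_ahead is the distance from the TCP to the fingertips, in m); y points along the fingers, z is the direction in which the jaws open and shut, and the axes are right-handed (so a half turn about y gives the same grasp; the last joint's range is limited). The gripper opens to 93 mm and grips with 3 to 60 N. Pads are 15 mm wide; open, the fingers measure 128 mm over their backs; the gripper's body (75 mm by 188 mm) begins 65 mm behind the grasp point.
Start: joints at [-1.306, 0.13, 1.488, -0, 1.523, -0.085], TCP at [0.206, -0.564, 0.212] pointing down, gripper open.
Joint ranges: [-2.96, 2.96], [-0.89, 2.26], [0.02, 2.5], [-1.34, 4.48], [0, 2.73], [-2.66, 2.66]. Speed limits (rad/s): [2.39, 2.39, 2.79, 3.14, 3.14, 3.14].

INTERFACE

Orientations are given as a rotation vector (axis times angle).
In Python, from plant import robot, imaging, models gives the robot as it stands.
- The arm moves only by the tool carry_out, never from a script. Its argument "motion" is one flat list of numbers, 7 for each row, row after row: the shift along the tool's x, y, z in m, then the turn, a rotation vector about the tool's x, y, z in degrees, then the opening, from -1 (shut) to 1 (fully open). A call has exactly 5 rows; each row shifts and turns the pose as measured when the row begins, along the tool's axes as they then stand; what a row does not reach is not made up. A row lasts 1/10 s, in which the tool goes at most 50 mm and 8.59 degrees, less where a joint would pass 70% of its speed; a pose out of reach is approached as far as the arm can. A call is refused whole if a number of a shift passes 0.05 or a number of a turn 8.59, either way. A call with a gripper value outside its range is refused whole. The fingers move at their own pace and stop on an object; "squeeze" is the grip in N (left out, the last holds). Time passes only in rows, so rows that do not move let the fingers close, or fill a call up. It gives the time, the measured TCP pose, the force and the opening at its end, in the units of the state.
- robot.read_state(): the state, without advancing time (a new reading comes with each control period).
- imaging.read_camera(name): name is "scene" or "side" or "wrist"; returns the picture (420x560x3 uint8, blue, green, red); there is no depth.
- imaging.camera_model(name): a dict with "K" (3x3 intrinsics, pixels), "k1" (the pictures are not rectified: a ray, as slopes to the right and down, at radius r is drawn at 1 + k1 r^2 times it, then the intrinsics apply), "position" and "orientation" of the camera in the world. Camera axes: x right, y down, z forward; pixel columns grow to the right and rows downward; lengths in m; the calibration is good to about 2 mm. A picture is of the moment at which its call begins: read the wrist's pose just before it. camera_model takes no time and is no camera call; for the wrist camera it gives the pose at the moment of the call.
- robot.close_job(): hands the job in, once; it reports no verdict.
Trained networks look in the newest picture that a camera, given by its name, has taken for a name from the list of things; names that differ only in an ending like _2 or _b are one class to them, and where a whole thing is asked for, a point or a joint stands for the part that bears it (a point fixed in the world has none). Each returns a list of dicts, best first, with "confidence" (0 to 1); they miss things now and then, are a little off and sometimes report something else, mostly with a low value. They report only what shows in the picture. A call takes as long as a camera call.
- models.outline_of(camera, thing): "pixels" (420x560 bool, what is visible of it) and "pixel" ([column, row] in pixels, amid what is visible of it).
The state is a dict: "t": time; "q": joint angles; "dq": joint speeds; "joint_torque": joint torques, N m; "tool_pos": TCP position; "orientation": TCP orientation; "force": force on the tool from outside, world axes, zero at the start; "wrist_torque": the same for the moment, N m; "opening": finger opening in m.
Only numpy, scipy, OpenCV 4.12 (cv2) and the standard library are available. Lean on these libraries where they do the work, as an engineer would, in place of code of your own. Each camera call takes 0.05 s, during which the arm holds its last target.

## Working session

There is one attempt and no reset: what is moved stays moved. The work goes in short steps, Python scripts to look and compute and a tool call to move; the robot and the scene stay as the last step left them, time stands still between calls to the robot, and variables do not carry over. Pictures are saved under pics/ and viewed, and the job is handed in when it is done.

Besides the shell and the picture viewer there is one more tool, called after "Emit:" by a JSON object that holds its "op" and its "data", one argument or row to a line. carry_out: Moves the arm, as the interface text tells. Its arguments: {"type":"object","properties":{"motion":{"type":"array","items":{"type":"number"}},"squeeze":{"type":"number"}},"required":["motion"]}

```bash
mkdir -p pics; ls; python3 - <<'E'
from plant import robot, imaging, models
import cv2
s=robot.read_state(); print(s)
for n in ["scene","side"]:
    im=imaging.read_camera(n); cv2.imwrite(f"pics/{n}0.png",im)
    m=imaging.camera_model(n); print(n,m)
E
```

```text
pics
{'t': 0.0, 'q': array([-1.30639584e+00,  1.31146218e-01,  1.48930566e+00, -5.81269665e-06,
        1.52297719e+00, -8.53869196e-02]), 'dq': array([ 2.00302694e-04, -6.86994143e-06,  1.53817748e-03,  1.77311878e-03,
       -8.72933033e-04, -6.45862342e-04]), 'joint_torque': array([ 1.70460230e-04, -5.59835207e+01, -4.91761136e+01,  7.67533877e-02,
        3.57865531e-02, -1.36688841e-04]), 'tool_pos': array([ 0.20549091, -0.5630882 ,  0.2104819 ]), 'orientation': array([-0.35909917,  2.03315719, -2.02938539]), 'force': array([-0.60349479, -0.33224111,  0.7464911 ]), 'wrist_torque': array([ 0.03329105,  0.00959555, -0.00686665]), 'opening': 0.0929959901754949}
scene {'K': array([[398.49542784,   0.        , 278.92536681],
       [  0.        , 398.49542784, 210.87638034],
       [  0.        ,   0.        ,   1.        ]]), 'k1': 0.029631435685776638, 'position': array([0.03044237, 0.61858433, 0.96155542]), 'orientation': array([-0.99899686,  2.50843117, -1.01275474])}
side {'K': array([[544.47861939,   0.        , 283.07828157],
       [  0.        , 544.47861939, 209.18680622],
       [  0.        ,   0.        ,   1.        ]]), 'k1': -0.16983208512429532, 'position': array([0.19760427, 0.80664713, 1.62140343]), 'orientation': array([-0.6349929 ,  2.85983359, -0.76600525])}
```

View pics/scene0.png

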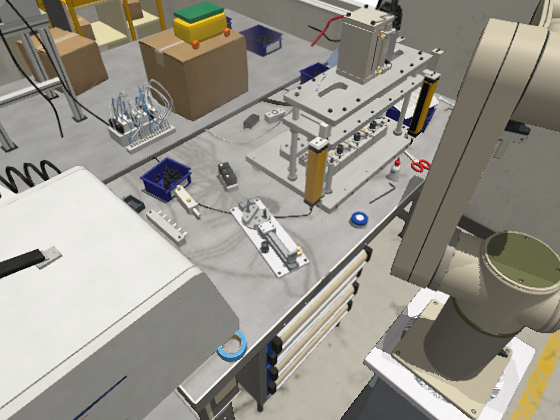

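View pics/side0.png

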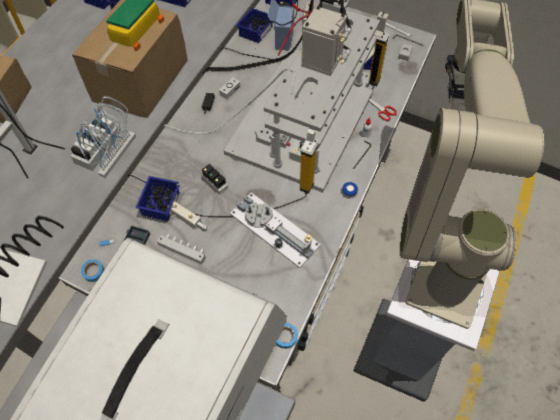

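Both cameras show the fixture, at about (270,235) in the scene picture and (275,228) in the side picture. The disc is at its far end and the tester is to the left. Next I'll enlarge the crops and run the networks.

```bash
cat > h.py <<'E'
import numpy as np, cv2
from scipy.spatial.transform import Rotation as R
from plant import robot, imaging, models
def proj(m,P):
    P=np.atleast_2d(P); Rm=R.from_rotvec(m["orientation"]).as_matrix()
    c=(P-m["position"])@Rm; s=c[:,:2]/c[:,2:]; r2=(s**2).sum(1,keepdims=True)
    s=s*(1+m["k1"]*r2); K=m["K"]; return s*[K[0,0],K[1,1]]+[K[0,2],K[1,2]]
def ray(m,px):
    K=m["K"]; d=(np.array(px,float)-[K[0,2],K[1,2]])/[K[0,0],K[1,1]]; s=d.copy()
    for _ in range(20): s=d/(1+m["k1"]*(s@s))
    return R.from_rotvec(m["orientation"]).as_matrix()@np.array([s[0],s[1],1.])
def onz(m,px,z):
    v=ray(m,px); return m["position"]+v*(z-m["position"][2])/v[2]
def fx(f,P): # fixture (x,y,yaw)
    P=np.atleast_2d(P).astype(float); c,s=np.cos(f[2]),np.sin(f[2])
    return np.c_[f[0]+c*P[:,0]-s*P[:,1], f[1]+s*P[:,0]+c*P[:,1], P[:,2]]
E
python3 - <<'E'
from h import *
for n,(x0,y0,x1,y1) in {"scene":(220,185,320,285),"side":(220,180,330,280)}.items():
    im=imaging.read_camera(n); m=imaging.camera_model(n)
    cv2.imwrite(f"pics/{n}c.png",cv2.resize(im[y0:y1,x0:x1],None,fx=6,fy=6,interpolation=cv2.INTER_CUBIC))
    for th,z in [("fixture",.01),("lock_disc",.036),("pin_a",.053),("lock_bar",.03),("connector",.03),("test_plug",.03)]:
        for o in models.outline_of(n,th)[:2]:
            print(n,th,round(o["confidence"],2),np.round(o["pixel"],1),o["pixels"].sum(),onz(m,o["pixel"],z).round(3))
print(robot.read_state()["t"])
E
```

```text
scene fixture 0.97 [261.9 232.8] 2415 [0.61  0.051 0.01 ]
scene lock_disc 0.66 [251.2 215.4] 522 [0.669 0.039 0.036]
scene pin_a 0.75 [254.7 215.7] 502 [0.649 0.043 0.053]
scene lock_bar 0.67 [283.  251.1] 237 [0.503 0.071 0.03 ]
scene connector 0.64 [265.2 245.8] 92 [0.555 0.093 0.03 ]
side fixture 0.62 [273.4 225.1] 2449 [0.597 0.034 0.01 ]
side lock_disc 0.94 [258.3 214. ] 527 [0.655 0.03  0.036]
side lock_disc 0.23 [272.7 227.3] 2475 [0.589 0.055 0.036]
side pin_a 0.86 [259.6 213.8] 548 [0.646 0.036 0.053]
side lock_bar 0.67 [260.4 212.4] 568 [0.653 0.019 0.03 ]
side lock_bar 0.49 [293.1 239.6] 263 [0.51  0.065 0.03 ]
side connector 0.5 [282.8 242.1] 57 [0.537 0.088 0.03 ]
0.8
```

View pics/scenec.png

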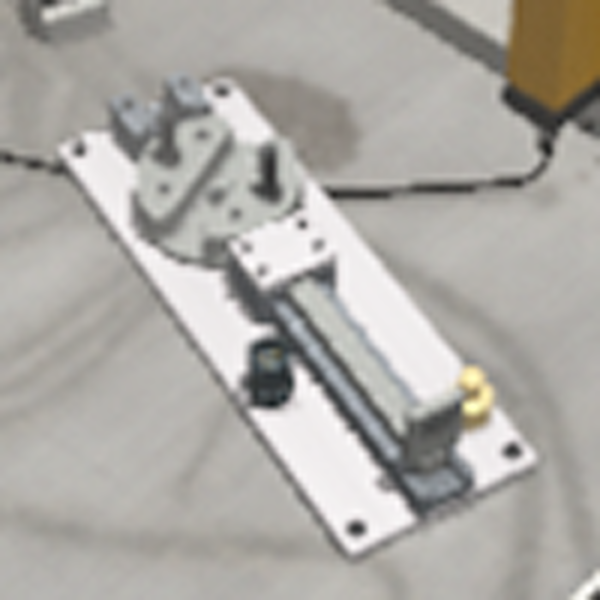

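View pics/sidec.png

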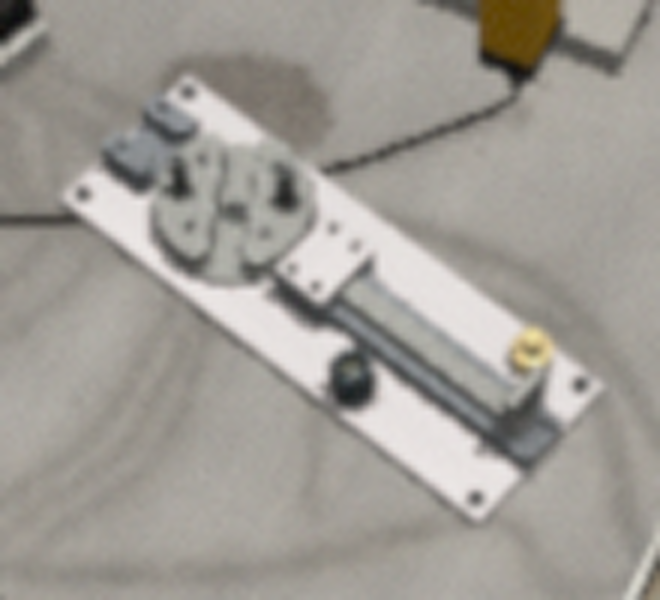

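```bash
python3 - <<'E'
from h import *
from scipy.optimize import least_squares
ms={n:imaging.camera_model(n) for n in("scene","side")}
off={"scene":(220,185),"side":(220,180)}
cv=lambda n,p:(np.array(p,float)+.5)/6-.5+off[n]
C=np.array([[87,-55,10],[87,55,10],[-225,55,10],[-225,-55,10]])/1000
px={"scene":[(215,78),(60,152),(350,558),(535,462)],"side":[(188,73),(65,197),(478,520),(603,385)]}
def res(f,ns): return np.concatenate([(proj(ms[n],fx(f,C))-cv(n,px[n])).ravel() for n in ns])
for ns in (["scene"],["side"],["scene","side"]):
    r=least_squares(res,[.65,.03,-.3],args=(ns,)); print(ns,r.x.round(4),np.degrees(r.x[2]).round(2),r.fun.round(2))
f=r.x
# pins seen: base->top in each picture
for n,pins in {"side":[((180,190),(178,160)),((285,203),(287,168))],"scene":[((168,160),(165,130)),((265,190),(268,148))]}.items():
    for b,t in pins:
        for p,z in((b,.036),(t,.07)):
            w=onz(ms[n],cv(n,p),z)[:2]-f[:2]; c,s=np.cos(f[2]),np.sin(f[2]); l=np.array([c*w[0]+s*w[1],-s*w[0]+c*w[1]])
            print(n,z,l.round(4),np.degrees(np.arctan2(l[1],l[0])).round(1))
for n,ths in {"side":[(535,375),(352,355),(530,345)],"scene":[(435,400),(268,348),(472,380)]}.items():
    for p,z in zip(ths,(.074,.042,.042)):
        w=onz(ms[n],cv(n,p),z)[:2]-f[:2]; print(n,z,np.round([c*w[0]+s*w[1],-s*w[0]+c*w[1]],4))
print(R.from_rotvec(robot.read_state()["orientation"]).as_matrix().round(3))
E
```

```text
['scene'] [ 0.6629  0.0278 -0.2628] -15.06 [ 1.41  0.06 -1.8  -0.25 -0.25  0.13  0.66 -0.15]
['side'] [ 0.6565  0.0231 -0.2745] -15.72 [ 0.14 -0.44 -1.09 -0.34  0.18  0.64  0.74 -0.03]
['scene', 'side'] [ 0.6598  0.0257 -0.2689] -15.41 [ 2.68  0.21 -0.59 -0.22  0.58  0.46  1.62  0.32 -1.2  -0.16 -2.35  0.05
 -0.78  0.71 -0.33 -0.07]
side 0.036 [0.0232 0.0139] 30.9
side 0.07 [0.0223 0.0137] 31.6
side 0.036 [-0.0271 -0.018 ] -146.5
side 0.07 [-0.0268 -0.0214] -141.4
scene 0.036 [0.0274 0.0166] 31.2
scene 0.07 [0.0181 0.022 ] 50.6
scene 0.036 [-0.0177 -0.0169] -136.4
scene 0.07 [-0.0204 -0.0175] -139.3
side 0.074 [-0.2118 -0.0096]
side 0.042 [-0.1196  0.0321]
side 0.042 [-0.1892 -0.0351]
scene 0.074 [-0.2047 -0.0009]
scene 0.042 [-0.1152  0.0377]
scene 0.042 [-0.1834 -0.0377]
[[-0.939  0.     0.343]
 [-0.343 -0.    -0.939]
 [-0.    -1.     0.   ]]
```

```bash
python3 - <<'E'
from h import *
ms={n:imaging.camera_model(n) for n in("scene","side")}
def tri(a,b):
    A=[];B=[]
    for n,p in(("scene",a),("side",b)):
        v=ray(ms[n],p);v/=np.linalg.norm(v);M=np.eye(3)-np.outer(v,v);A.append(M);B.append(M@ms[n]["position"])
    return np.linalg.solve(sum(A),sum(B)).round(3)
print("post top",tri((318,141),(311,142)),"base",tri((312,202),(306,189)))
print("far post top",tri((431,73),(380,37)))
print("topplate near corner",tri((313,125),(310,130)))
print("vial",tri((397,158),(369,122)))
im=imaging.read_camera("side"); cv2.imwrite("pics/s2.png",cv2.resize(im[0:220,220:440],None,fx=2.7,fy=2.7))
im=imaging.read_camera("wrist"); cv2.imwrite("pics/w0.png",im)
E
```

```text
post top [ 0.547 -0.118  0.308] base [ 0.538 -0.096  0.09 ]
far post top [ 0.503 -0.636  0.325]
topplate near corner [ 0.555 -0.111  0.363]
vial [ 0.441 -0.418  0.132]
```

View pics/s2.png

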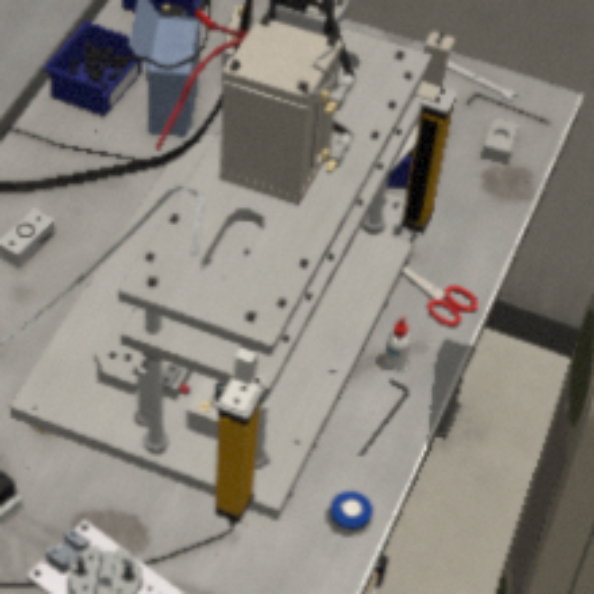

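View pics/w0.png

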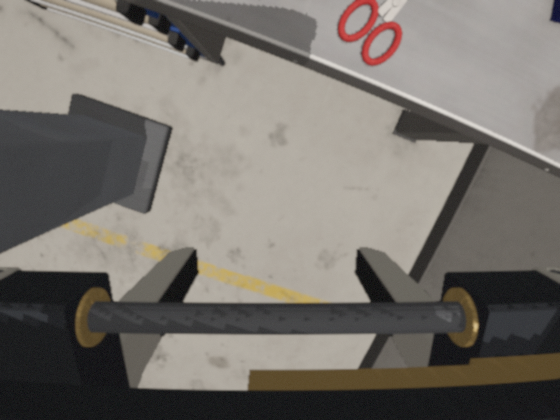

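```bash
cat >> h.py <<'E'
F=np.array([0.6598,0.0257,-0.2689])
def plan(wps, yaw, op=-1, vmax=.045, wmax=8.0):
    """wps: world TCP points; yaw of tool z (rad) reached at constant rate; prints rows"""
    s=robot.read_state(); p=s["tool_pos"].copy(); Rm=R.from_rotvec(s["orientation"])
    Rt=R.from_matrix(np.c_[[np.sin(yaw),-np.cos(yaw),0],[0,0,-1],[np.cos(yaw),np.sin(yaw),0]])
    rows=[]
    for w in wps:
        w=np.array(w)
        while np.linalg.norm(w-p)>5e-4:
            d=w-p; L=np.linalg.norm(d); n=int(np.ceil(L/vmax-1e-6)); d=d/n
            rows.append((d,)); p=p+d
    q=s["tool_pos"]
    rv=(Rm.inv()*Rt).as_rotvec(degrees=True); k=max(1,int(np.ceil(np.abs(rv).max()/wmax)))
    while len(rows)<k: rows.append((np.zeros(3),))
    while len(rows)%5: rows.append((np.zeros(3),))
    for i,(d,) in enumerate(rows):
        t=rv/k if i<k else np.zeros(3)
        sh=Rm.inv().apply(d); Rm=Rm*R.from_rotvec(t,degrees=True)
        print(", ".join(f"{v:.4g}" for v in [*sh.round(4),*t.round(2),op]), "," + ("\n" if i%5==4 else ""))
    print("t",s["t"],"tcp",s["tool_pos"].round(4),"rv",rv.round(2),"F",s["force"].round(1))
E
python3 - <<'E'
from h import *
plan([(.28,-.40,.40),(.44,.08,.40)],F[2])
E
```

```text
-0.021, -0.0314, -0.0214, -0, -7.79, 0, -1 ,
-0.0237, -0.0314, -0.0183, -0, -7.79, 0, -1 ,
-0.026, -0.0314, -0.015, -0, -7.79, 0, -1 ,
-0.0278, -0.0314, -0.0113, -0, -7.79, 0, -1 ,
-0.029, -0.0314, -0.0074, -0, -7.79, 0, -1 ,

-0.0298, -0.0314, -0.0034, -0, -7.79, 0, -1 ,
-0.042, -0, -0.0035, -0, -7.79, 0, -1 ,
-0.0421, -0, 0.0022, 0, 0, 0, -1 ,
-0.0421, -0, 0.0022, 0, 0, 0, -1 ,
-0.0421, -0, 0.0022, 0, 0, 0, -1 ,

-0.0421, -0, 0.0022, 0, 0, 0, -1 ,
-0.0421, -0, 0.0022, 0, 0, 0, -1 ,
-0.0421, -0, 0.0022, 0, 0, 0, -1 ,
-0.0421, -0, 0.0022, 0, 0, 0, -1 ,
-0.0421, -0, 0.0022, 0, 0, 0, -1 ,

-0.0421, -0, 0.0022, 0, 0, 0, -1 ,
-0.0421, -0, 0.0022, 0, 0, 0, -1 ,
-0.0421, -0, 0.0022, 0, 0, 0, -1 ,
0, 0, 0, 0, 0, 0, -1 ,
0, 0, 0, 0, 0, 0, -1 ,

t 0.9 tcp [ 0.2056 -0.5637  0.2116] rv [ -0.   -54.55   0.  ] F [-0.1 -0.6  0.5]
```

Emit:
{"op": "carry_out", "data": {
  "motion": [-0.021,-0.031,-0.021,0,-7.8,0,-1,-0.024,-0.031,-0.018,0,-7.8,0,-1,-0.026,-0.031,-0.015,0,-7.8,0,-1,-0.028,-0.031,-0.011,0,-7.8,0,-1,-0.029,-0.031,-0.007,0,-7.8,0,-1]
}}

```text
t: 1.4
tool_pos: [0.2668, -0.4232, 0.364]
orientation: [-0.913, 1.594, -1.57]
force: [0.8, 0.1, 0.3]
opening: 0.0577
```

Emit:
{"op": "carry_out", "data": {
  "motion": [-0.03,-0.031,-0.003,0,-7.8,0,-1,-0.042,0,-0.003,0,-7.8,0,-1,-0.042,0,0.002,0,0,0,-1,-0.042,0,0.002,0,0,0,-1,-0.042,0,0.002,0,0,0,-1]
}}

```text
t: 1.9
tool_pos: [0.3294, -0.23, 0.4049]
orientation: [-1.084, 1.38, -1.379]
force: [1.4, 1.3, 0.2]
opening: 0.0176
```

Emit:
{"op": "carry_out", "data": {
  "motion": [-0.042,0,0.002,0,0,0,-1,-0.042,0,0.002,0,0,0,-1,-0.042,0,0.002,0,0,0,-1,-0.042,0,0.002,0,0,0,-1,-0.042,0,0.002,0,0,0,-1]
}}

```text
t: 2.4
tool_pos: [0.3885, -0.0198, 0.4073]
orientation: [-1.08, 1.376, -1.384]
force: [0.8, 0.1, 0.2]
opening: 0.0003
```

```bash
python3 - <<'E'
from h import *
plan([(.44,.08,.40)],F[2])
im=imaging.read_camera("wrist"); cv2.imwrite("pics/w1.png",im)
E
```

```text
-0.0364, 0.0026, 0.0089, -0.46, 1.83, -0.16, -1 ,
-0.0366, 0.0024, 0.0077, 0, 0, 0, -1 ,
-0.0366, 0.0024, 0.0077, 0, 0, 0, -1 ,
0, 0, 0, 0, 0, 0, -1 ,
0, 0, 0, 0, 0, 0, -1 ,

t 2.4 tcp [ 0.3885 -0.0198  0.4073] rv [-0.46  1.83 -0.16] F [0.8 0.1 0.2]
```

View pics/w1.png

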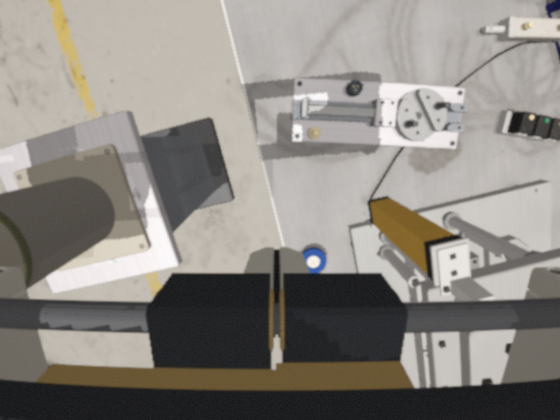

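The wrist view shows the whole fixture at (295-465, 80-148), with the slot running diagonally and the pins at about (410,123) and (440,104). I'll move so the camera is over it and measure from there.

```bash
python3 - <<'E'
from h import *
plan([(.53,0.0,.36)],F[2])
E
```

```text
-0.0114, 0.0121, 0.0333, -0.44, 2.15, -0.36, -1 ,
-0.0127, 0.0118, 0.0329, 0, 0, 0, -1 ,
-0.0127, 0.0118, 0.0329, 0, 0, 0, -1 ,
-0.0127, 0.0118, 0.0329, 0, 0, 0, -1 ,
0, 0, 0, 0, 0, 0, -1 ,

t 2.45 tcp [ 0.3894 -0.0141  0.4072] rv [-0.44  2.15 -0.36] F [-0.8  3.2 -0.9]
```

Emit:
{"op": "carry_out", "data": {
  "motion": [-0.011,0.012,0.033,-0.4,2.1,-0.3,-1,-0.013,0.012,0.033,0,0,0,-1,-0.013,0.012,0.033,0,0,0,-1,-0.013,0.012,0.033,0,0,0,-1,0,0,0,0,0,0,-1]
}}

```text
t: 2.95
tool_pos: [0.5356, 0.0063, 0.3605]
orientation: [-1.07, 1.392, -1.4]
force: [-0.7, 0.0, -0.9]
opening: 0.0005
```

```bash
python3 - <<'E'
from h import *
s=robot.read_state(); m=imaging.camera_model("wrist"); im=imaging.read_camera("wrist"); cv2.imwrite("pics/w2.png",im)
print(s["tool_pos"],s["dq"].round(3),m)
np.save("w2.npy",im)
# predicted corners
C=np.array([[87,-55,10],[87,55,10],[-225,55,10],[-225,-55,10]])/1000
print(proj(m,fx(F,C)).round(1))
for th,z in [("lock_disc",.036),("pin_a",.053),("lock_bar",.03),("connector",.03),("test_plug",.03)]:
    for o in models.outline_of("wrist",th)[:3]:
        w=onz(m,o["pixel"],z)[:2]-F[:2]; c,q=np.cos(F[2]),np.sin(F[2])
        print(th,round(o["confidence"],2),np.round(o["pixel"],1),o["pixels"].sum(),np.round([c*w[0]+q*w[1],-q*w[0]+c*w[1]],4))
E
```

```text
[0.53555136 0.00628154 0.36050098] [-0.004 -0.06   0.002 -0.005  0.047 -0.013] {'K': array([[305.33265951,   0.        , 276.26425954],
       [  0.        , 305.33265951, 215.61544197],
       [  0.        ,   0.        ,   1.        ]]), 'k1': -0.0637527244152878, 'position': array([0.55309338, 0.07711493, 0.532774  ]), 'orientation': array([ 2.85209765, -0.37290842, -0.04007366])}
[[390.7 179.7]
 [397.1 113.9]
 [208.  111.2]
 [210.7 177.9]]
lock_disc 0.98 [346.  145.7] 2519 [-0.0014  0.0026]
pin_a 0.96 [346.2 148.6] 2529 [-0.0047 -0.0012]
lock_bar 0.97 [251.3 143. ] 874 [-0.1531  0.0048]
connector 0.72 [276.  123.9] 226 [-0.1137  0.0349]
test_plug 0.64 [237.5 167.7] 143 [-0.1761 -0.035 ]
```

View pics/w2.png

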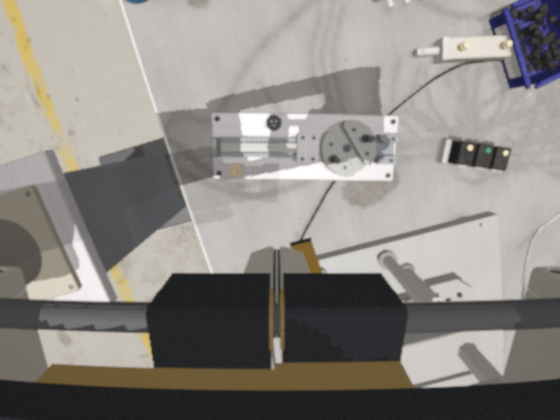

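```bash
python3 - <<'E'
import numpy as np,cv2
im=np.load("w2.npy"); cv2.imwrite("pics/w2c.png",cv2.resize(im[95:200,200:405],None,fx=3.9,fy=3.9,interpolation=cv2.INTER_CUBIC))
cv2.imwrite("pics/w2d.png",cv2.resize(im[105:190,300:400],None,fx=7,fy=7,interpolation=cv2.INTER_CUBIC))
E
```

```text
(no output)
```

View pics/w2c.png

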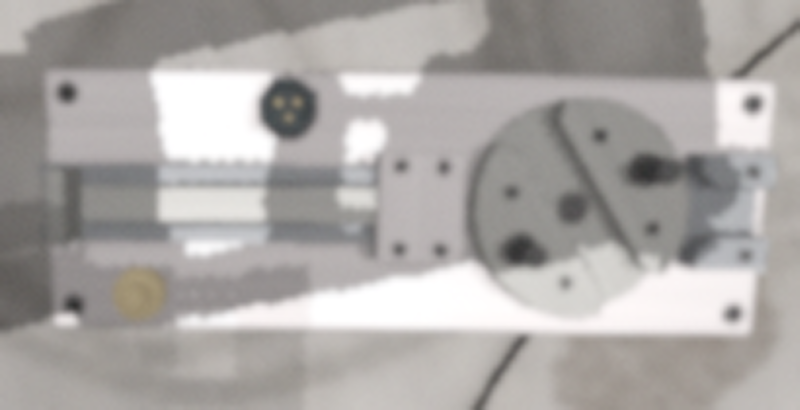

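View pics/w2d.png

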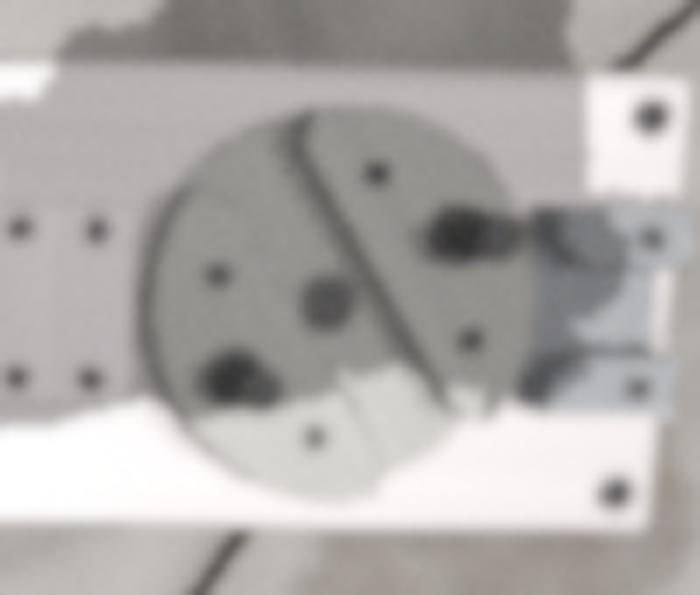

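```bash
python3 - <<'E'
from h import *
from scipy.optimize import least_squares
ms={n:imaging.camera_model(n) for n in("scene","side","wrist")}
off={"scene":(220,185,6),"side":(220,180,6),"wrist":(200,95,3.9)}
cv=lambda n,p:(np.array(p,float)+.5)/off[n][2]-.5+off[n][:2]
C=np.array([[87,-55,10],[87,55,10],[-225,55,10],[-225,-55,10]])/1000
px={"scene":[(215,78),(60,152),(350,558),(535,462)],"side":[(188,73),(65,197),(478,520),(603,385)],"wrist":[(751,333),(776,83),(46,71),(51,328)]}
def res(f,ns): return np.concatenate([(proj(ms[n],fx(f,C))-cv(n,px[n])).ravel() for n in ns])
for ns in (["wrist"],["side","wrist"],["scene","side","wrist"]):
    r=least_squares(res,[.65,.03,-.3],args=(ns,),loss="soft_l1"); f=r.x;print(ns,r.x.round(4),np.degrees(r.x[2]).round(2),r.fun.round(2))
    m=ms["wrist"]; cw=lambda p:(np.array(p,float)+.5)/7-.5+(300,105)
    for nm,p,z in [("centre",(327,303),.026),("pinfar_top",(455,238),.07),("pinnear_top",(230,380),.07),("slotedge",(303,135),.036),("slotedge2",(445,405),.036)]:
        w=onz(m,cw(p),z)[:2]-f[:2]; c,q=np.cos(f[2]),np.sin(f[2]); l=np.array([c*w[0]+q*w[1],-q*w[0]+c*w[1]])
        print(nm,l.round(4),np.degrees(np.arctan2(l[1],l[0])).round(1))
E
```

```text
['wrist'] [ 0.6652  0.0211 -0.2704] -15.49 [-0.68  0.28 -0.79 -0.27  0.33 -0.1   1.51 -0.04]
centre [-0.0016  0.0006] 160.9
pinfar_top [0.0148 0.0167] 48.6
pinnear_top [-0.0326 -0.0144] -156.2
slotedge [-0.0119  0.0386] 107.2
slotedge2 [ 0.0256 -0.0222] -40.9
['side', 'wrist'] [ 0.6632  0.0216 -0.2709] -15.52 [-1.49 -1.44 -2.65 -1.33 -1.33 -0.7  -0.85 -1.38 -1.83  0.33 -1.96 -0.22
 -0.89 -0.11  0.32 -0.06]
centre [0.0004 0.0006] 56.5
pinfar_top [0.0168 0.0168] 45.0
pinnear_top [-0.0305 -0.0143] -154.9
slotedge [-0.0099  0.0387] 104.4
slotedge2 [ 0.0277 -0.0221] -38.6
['scene', 'side', 'wrist'] [ 0.663   0.0222 -0.2712] -15.54 [ 2.81 -0.76 -0.42 -1.29  0.42 -0.89  1.43 -0.88 -1.5  -1.27 -2.68 -1.15
 -1.36 -0.48 -0.87 -1.16 -2.03  0.01 -2.16 -0.58 -1.14 -0.53  0.05 -0.44]
centre [0.0008 0.0001] 3.8
pinfar_top [0.0172 0.0162] 43.3
pinnear_top [-0.0301 -0.0149] -153.7
slotedge [-0.0095  0.0381] 104.0
slotedge2 [ 0.0281 -0.0226] -38.9
```

```bash
sed -i 's/^F=.*/F=np.array([0.6645,0.0213,-0.2708])/' h.py; python3 - <<'E'
from h import *
plan([fx(F,[-.0516,-.0013,.13])[0]],F[2]-.506)
E
```

```text
-0.0079, 0.0397, 0.0112, -0.21, 7.4, -0.1, -1 ,
-0.0094, 0.0396, 0.0102, -0.21, 7.4, -0.1, -1 ,
-0.0107, 0.0396, 0.0091, -0.21, 7.4, -0.1, -1 ,
-0.0118, 0.0395, 0.0078, -0.21, 7.4, -0.1, -1 ,
-0.0128, 0.0395, 0.0063, 0, 0, 0, -1 ,

-0.0128, 0.0395, 0.0063, 0, 0, 0, -1 ,
0, 0, 0, 0, 0, 0, -1 ,
0, 0, 0, 0, 0, 0, -1 ,
0, 0, 0, 0, 0, 0, -1 ,
0, 0, 0, 0, 0, 0, -1 ,

t 3.25 tcp [0.5335 0.0056 0.3669] rv [-0.84 29.59 -0.39] F [0.7 0.  0.8]
```

Emit:
{"op": "carry_out", "data": {
  "motion": [-0.008,0.04,0.011,-0.2,7.4,-0.1,-1,-0.009,0.04,0.01,-0.2,7.4,-0.1,-1,-0.011,0.04,0.009,-0.2,7.4,-0.1,-1,-0.012,0.04,0.008,-0.2,7.4,-0.1,-1,-0.013,0.039,0.006,0,0,0,-1]
}}

```text
t: 3.75
tool_pos: [0.6091, 0.0272, 0.1819]
orientation: [-0.686, 1.748, -1.775]
force: [0.7, 0.7, -0.1]
opening: 0.0004
```

Emit:
{"op": "carry_out", "data": {
  "motion": [-0.013,0.03,0.006,0,0,0,-1,0,0,0,0,0,0,-1,0,0,0,0,0,0,-1,0,0,0,0,0,0,-1,0,0,0,0,0,0,-1]
}}

```text
t: 4.25
tool_pos: [0.6218, 0.031, 0.1532]
orientation: [-0.685, 1.748, -1.776]
force: [0.1, -0.5, 0.4]
opening: 0.0005
```

```bash
cat >> h.py <<'E'
def tofix(P,f=None):
    f=F if f is None else f; w=np.array(P)[:2]-f[:2]; c,q=np.cos(f[2]),np.sin(f[2]); return np.array([c*w[0]+q*w[1],-q*w[0]+c*w[1]])
E
python3 - <<'E'
from h import *
s=robot.read_state(); m=imaging.camera_model("wrist"); im=imaging.read_camera("wrist"); cv2.imwrite("pics/w3.png",im); np.save("w3.npy",im)
import pickle; pickle.dump(m,open("w3.pkl","wb"))
print(s["tool_pos"],tofix(s["tool_pos"]),m["position"],s["t"])
g=proj(m,fx(F,[[0,0,.036],[-.0254,-.0159,.036],[-.0254,-.0159,.07],[.0254,.0159,.07],[-.05,-.0225,.044],[-.05,.0225,.044],[-.085,.0225,.044],[-.085,-.0225,.044],[.087,-.055,.01],[.087,.055,.01]]))
print(g.round(1))
for p in g: cv2.circle(im,tuple(int(round(v)) for v in p),2,(0,0,255),1)
cv2.imwrite("pics/w3m.png",im)
E
```

```text
[0.62180469 0.0310444  0.15323505] [-0.04374602 -0.00203181] [0.66874398 0.08253135 0.32686717] 4.25
[[311.2 187.6]
 [296.5 214.4]
 [300.  223.8]
 [334.  162.4]
 [278.6 234.7]
 [254.4 195.4]
 [223.  214. ]
 [247.9 252.1]
 [403.4 186.8]
 [357.1  92.2]]
```

View pics/w3m.png

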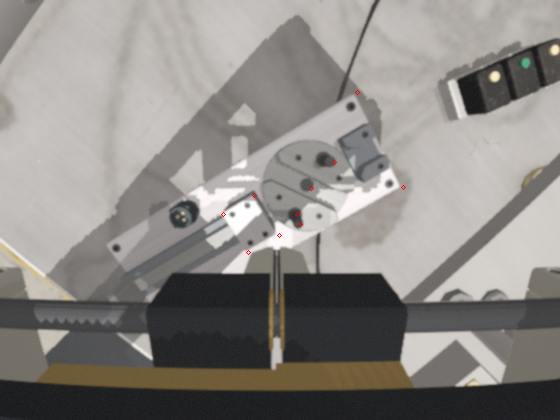

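```bash
python3 - <<'E'
import numpy as np,cv2
im=np.load("w3.npy"); cv2.imwrite("pics/w3c.png",cv2.resize(im[85:255,215:415],None,fx=3.5,fy=3.5,interpolation=cv2.INTER_CUBIC)[:600])
E
```

```text
(no output)
```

View pics/w3c.png

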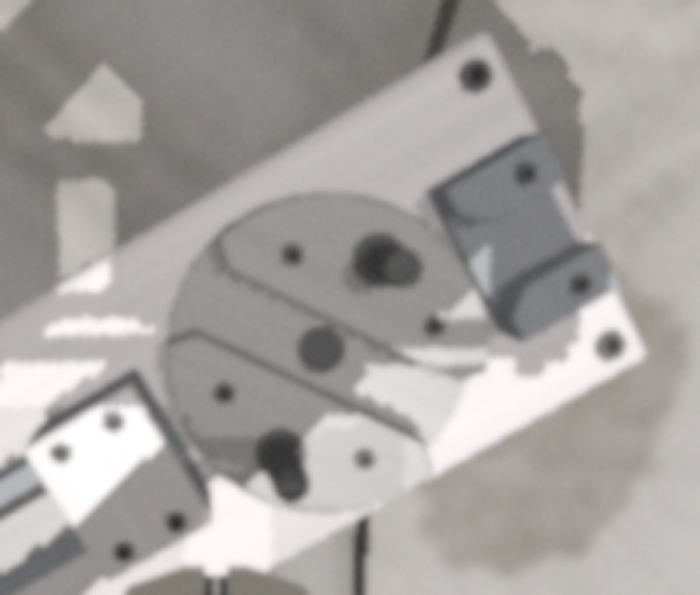

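```bash
python3 - <<'E'
from h import *
import pickle
from scipy.optimize import least_squares
m=pickle.load(open("w3.pkl","rb")); cv=lambda p:(np.array(p,float)+.5)/3.5-.5+(215,85)
# fixture pts known
pts=[((490,33),(.087,.055,.01)),((645,352),(.087,-.055,.01)),((325,350),(0,0,.036)),((135,372),(-.05,.0225,.044)),((208,498),(-.05,-.0225,.044))]
def res(f): return np.concatenate([proj(m,fx(f,b))[0]-cv(a) for a,b in pts])
r=least_squares(res,F,loss="soft_l1"); f=r.x; print(f.round(4),r.fun.round(2))
for nm,p,z in [("hub",(321,348),.022),("farpin",(402,267),.07),("farb",(375,258),.036),("nearpin",(292,487),.07),("nearb",(280,455),.036),("e1",(232,270),.036),("e1b",(420,365),.036),("e2",(195,332),.036),("e2b",(425,440),.036)]:
    l=tofix(onz(m,cv(p),z),f); print(nm,l.round(4),np.degrees(np.arctan2(l[1],l[0])).round(1),np.hypot(*l).round(4))
a=[tofix(onz(m,cv(p),.036),f) for p in [(232,270),(420,365),(195,332),(425,440)]]
for i in(0,2): d=a[i+1]-a[i]; print("slot",np.degrees(np.arctan2(d[1],d[0])))
E
```

```text
[ 0.6642  0.0262 -0.2897] [ 0.61 -4.32  1.13  0.45  0.   -0.3  -2.98  0.09 -0.16  4.06]
hub [-0.0003 -0.0018] -99.6 0.0019
farpin [0.024  0.0148] 31.6 0.0282
farb [0.0234 0.0152] 32.9 0.0279
nearpin [-0.0249 -0.0201] -141.0 0.032
nearb [-0.0251 -0.0202] -141.2 0.0323
e1 [-0.0118  0.0313] 110.6 0.0335
e1b [ 0.0209 -0.017 ] -39.0 0.0269
e2 [-0.0288  0.0217] 143.0 0.036
e2b [ 0.0125 -0.0367] -71.2 0.0388
slot -55.88391428043996
slot -54.7354469777989
```

```bash
python3 - <<'E'
from h import *
import pickle
from scipy.optimize import least_squares
m=pickle.load(open("w3.pkl","rb")); cv=lambda p:(np.array(p,float)+.5)/3.5-.5+(215,85)
a=[onz(m,cv(p),.01) for p in [(490,33),(645,352),(0,308)]]
print(np.round(a,4), np.linalg.norm(a[0]-a[1]))
d=a[1]-a[0]; print("far edge yaw", np.arctan2(d[1],d[0])+np.pi/2); d=a[0]-a[2]; print("left edge yaw",np.arctan2(d[1],d[0]))
pn=onz(m,cv((292,487)),.07);pf=onz(m,cv((402,267)),.07); print("pins",pn,pf,"mid",(pn+pf)/2,np.linalg.norm(pn-pf), "ang",np.arctan2(*(pf-pn)[1::-1]))
print("disc",onz(m,cv((325,350)),.036),"hub",onz(m,cv((321,348)),.02))
e=[onz(m,cv(p),.036) for p in [(232,270),(420,365),(195,332),(425,440)]]
for i in(0,2): d=e[i+1]-e[i]; print("slot world",np.arctan2(d[1],d[0]))
for z in(.036,.044):print("bridge",[onz(m,cv(p),z)[:2].round(4) for p in((135,372),(208,498),(30,447))])
E
```

```text
[[ 0.76    0.0515  0.01  ]
 [ 0.7313 -0.0501  0.01  ]
 [ 0.6059  0.0992  0.01  ]] 0.10558843194164216
far edge yaw -0.27561436621823243
left edge yaw -0.3001554552105905
pins [0.63459491 0.0139745  0.07      ] [0.69144378 0.03346888 0.07      ] mid [0.66301934 0.02372169 0.07      ] 0.060098462606411086 ang 0.3303499325455847
disc [0.66399432 0.02595596 0.036     ] hub [0.66333629 0.02409838 0.02      ]
slot world -1.2651027932706236
slot world -1.2450582574880389
bridge [array([0.6235, 0.0594]), array([0.6113, 0.0199]), array([0.5877, 0.0662])]
bridge [array([0.6247, 0.0601]), array([0.6129, 0.0216]), array([0.5899, 0.0666])]
```

```bash
sed -i 's/^F=.*/F=np.array([0.6633,0.0242,-0.276])/' h.py; python3 - <<'E'
from h import *
plan([fx(F,[-.052,-.002,.071])[0]],F[2]-.501)
E
```

```text
0.0024, 0.0411, -0.0062, -1.44, -1.46, -1.2, -1 ,
0.0014, 0.0413, -0.0053, 0, 0, 0, -1 ,
0, 0, 0, 0, 0, 0, -1 ,
0, 0, 0, 0, 0, 0, -1 ,
0, 0, 0, 0, 0, 0, -1 ,

t 4.3 tcp [0.6221 0.031  0.1536] rv [-1.44 -1.46 -1.2 ] F [ 0.7  0.7 -0.2]
```

Emit:
{"op": "carry_out", "data": {
  "motion": [0.001,0.025,-0.004,-1.4,-1.4,-1.2,-1,0.001,0.025,-0.003,0,0,0,-1,0.001,0.017,-0.003,0,0,0,-1,0,0.01,-0.002,0,0,0,-1,0,0,0,0,0,0,-1]
}}

```text
t: 4.8
tool_pos: [0.6179, 0.0365, 0.085]
orientation: [-0.719, 1.744, -1.757]
force: [0.5, 0.2, -0.8]
opening: 0.001
```

```bash
python3 - <<'E'
from h import *
plan([fx(F,[-.052,-.002,.071])[0]],F[2]-.501)
s=robot.read_state(); print(tofix(s["tool_pos"]))
im=imaging.read_camera("wrist"); cv2.imwrite("pics/w4.png",im)
E
```

```text
0.0038, 0.0139, -0.0038, -0.7, -0.05, -0.61, -1 ,
0, 0, 0, 0, 0, 0, -1 ,
0, 0, 0, 0, 0, 0, -1 ,
0, 0, 0, 0, 0, 0, -1 ,
0, 0, 0, 0, 0, 0, -1 ,

t 4.8 tcp [0.6179 0.0365 0.085 ] rv [-0.7  -0.05 -0.61] F [ 0.5  0.2 -0.8]
[-0.04705051 -0.00056467]
```

View pics/w4.png

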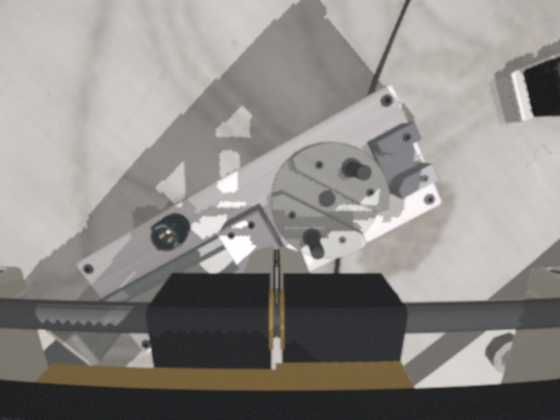

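```bash
python3 - <<'E'
from h import *
s=robot.read_state(); m=imaging.camera_model("wrist"); Rm=R.from_rotvec(s["orientation"])
for l in [(0,.019,0),(-.0075,.019,0),(.0075,.019,0),(0,.019,.0175),(0,.019,-.0175)]:
    print(l,proj(m,s["tool_pos"]+Rm.apply(l)).round(1))
p=onz(m,(316,250),.07); print("pin in tool",Rm.inv().apply(p-s["tool_pos"]).round(4),tofix(p))
p=onz(m,(356-4,168),.036); print(tofix(onz(m,(361,171),.07)))
E
```

```text
(0, 0.019, 0) [[276.3 245.6]]
(-0.0075, 0.019, 0) [[276.3 234.9]]
(0.0075, 0.019, 0) [[276.3 256. ]]
(0, 0.019, 0.0175) [[302.5 245.6]]
(0, 0.019, -0.0175) [[250.1 245.6]]
pin in tool [0.0021 0.0164 0.0263] [-0.02408094 -0.01490053]
[0.02420548 0.01809878]
```

Emit:
{"op": "carry_out", "data": {
  "motion": [0.002,0.004,-0.004,-0.5,0,-0.5,-1,0.001,0.006,0,0,0,0,-1,0,0.005,0,0,0,0,-1,0,0,0,0,0,0,-1,0,0,0.004,0,0,0,-1]
}}

```text
t: 5.35
tool_pos: [0.619, 0.0342, 0.0742]
orientation: [-0.725, 1.747, -1.757]
force: [0.0, 0.1, 0.1]
opening: 0.0006
```

```bash
python3 - <<'E'
from h import *
plan([fx(F,[-.020,-.020,.071])[0]],F[2]-.501,vmax=.006)
s=robot.read_state(); print(tofix(s["tool_pos"]))
im=imaging.read_camera("wrist"); cv2.imwrite("pics/w5.png",im)
E
```

```text
0.0005, 0.0006, 0.0051, -0.47, -0.03, -0.37, -1 ,
0.0005, 0.0005, 0.0051, 0, 0, 0, -1 ,
0.0005, 0.0005, 0.0051, 0, 0, 0, -1 ,
0.0005, 0.0005, 0.0051, 0, 0, 0, -1 ,
0.0005, 0.0005, 0.0051, 0, 0, 0, -1 ,

0.0005, 0.0005, 0.0051, 0, 0, 0, -1 ,
0, 0, 0, 0, 0, 0, -1 ,
0, 0, 0, 0, 0, 0, -1 ,
0, 0, 0, 0, 0, 0, -1 ,
0, 0, 0, 0, 0, 0, -1 ,

t 5.35 tcp [0.619  0.0342 0.0742] rv [-0.47 -0.03 -0.37] F [0.  0.1 0.1]
[-0.04540128 -0.00243639]
```

View pics/w5.png

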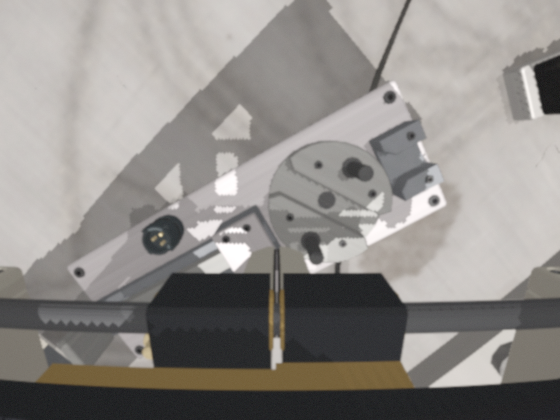

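The finger is beside the near pin at about (312,250), with tip height 55 mm. I'll push now.

Emit:
{"op": "carry_out", "data": {
  "motion": [0.001,0.003,0.006,-0.4,0,-0.4,-1,0.001,0.001,0.006,0,0,0,-1,0,0,0.006,0,0,0,-1,0,0,0.006,0,0,0,-1,0,0,0,0,0,0,-1]
}}

```text
t: 5.9
tool_pos: [0.6374, 0.0128, 0.0703]
orientation: [-0.734, 1.754, -1.758]
force: [-0.1, -0.4, 0.4]
opening: 0.0003
```

```bash
cat > ang.py <<'E'
from h import *
import sys
s=robot.read_state(); m=imaging.camera_model("wrist"); im=imaging.read_camera("wrist"); n=sys.argv[1]
import pickle; pickle.dump((m,im),open(n+".pkl","wb"))
print(s["t"],"tcp",s["tool_pos"].round(4),"fix",tofix(s["tool_pos"]).round(4),"F",s["force"].round(1))
c=proj(m,fx(F,[0,0,.036]))[0].round().astype(int); x0,y0=c[0]-90,c[1]-85; x0=max(x0,0);y0=max(y0,0)
print("crop off",x0,y0); cv2.imwrite(f"pics/{n}.png",cv2.resize(im[y0:y0+150,x0:x0+190],None,fx=4,fy=4,interpolation=cv2.INTER_CUBIC))
E
python3 ang.py w6
```

```text
5.9 tcp [0.6374 0.0128 0.0703] fix [-0.0218 -0.018 ] F [-0.1 -0.4  0.4]
crop off 201 117
```

View pics/w6.png

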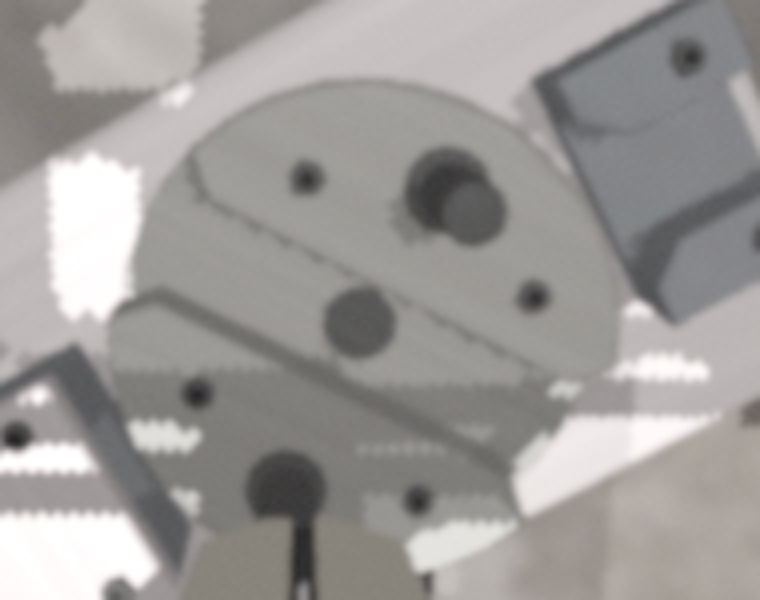

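```bash
python3 - <<'E'
from h import *
for n,(x0,y0,x1,y1) in {"scene":(200,165,320,285),"side":(220,160,330,270)}.items():
    im=imaging.read_camera(n)
    cv2.imwrite(f"pics/{n}7.png",cv2.resize(im[y0:y1,x0:x1],None,fx=5,fy=5,interpolation=cv2.INTER_CUBIC))
s=robot.read_state(); print(s["tool_pos"],s["force"],s["wrist_torque"])
E
```

```text
[0.63668188 0.01360494 0.07018253] [-0.29843596  0.0421758  -0.2129217 ] [ 0.01843645 -0.02884412 -0.00528949]
```

View pics/scene7.png

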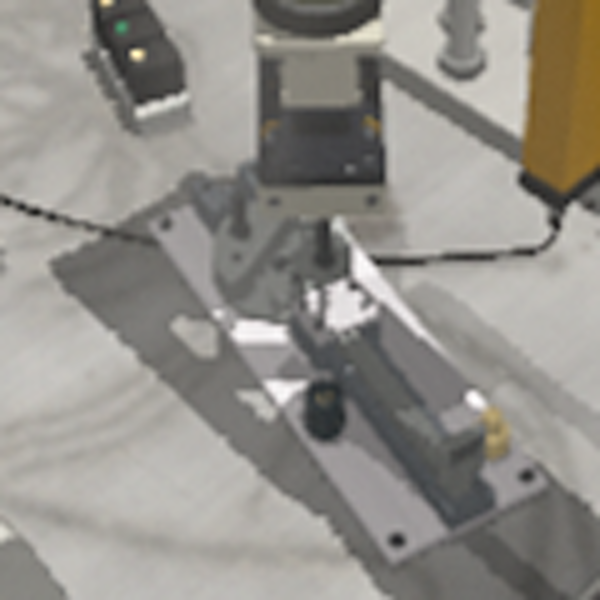

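View pics/side7.png

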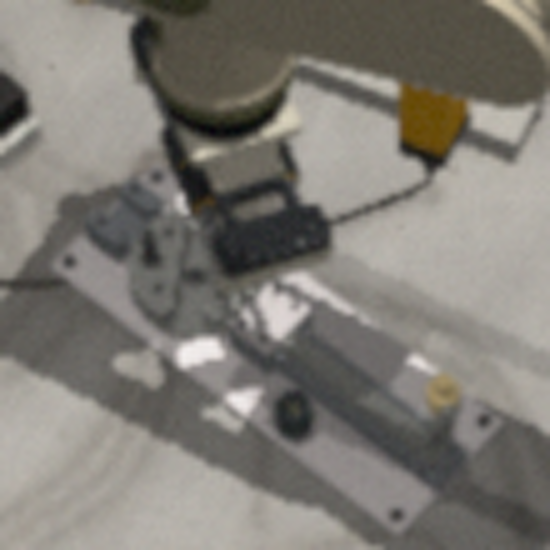

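```bash
python3 - <<'E'
from h import *
s=robot.read_state(); Rm=R.from_rotvec(s["orientation"])
for n,o in (("scene",(200,165)),("side",(220,160))):
    m=imaging.camera_model(n); 
    for l in [(0,.019,0),(0,0,0),(0,-.065,0),(-.0075,.019,.0175),(-.0075,.019,-.0175),(.0075,.019,.0175),(.0075,.019,-.0175)]:
        print(n,l,((proj(m,s["tool_pos"]+Rm.apply(l))[0]-o+.5)*5).round(0))
    print("pins",((proj(m,fx(F,[[-.0248,-.0169,.036],[-.0248,-.0169,.07],[.0248,.0169,.036],[.0248,.0169,.07]]))-o+.5)*5).round(0))
E
```

```text
scene (0, 0.019, 0) [323. 243.]
scene (0, 0, 0) [323. 222.]
scene (0, -0.065, 0) [322. 147.]
scene (-0.0075, 0.019, 0.0175) [311. 223.]
scene (-0.0075, 0.019, -0.0175) [312. 264.]
scene (0.0075, 0.019, 0.0175) [335. 223.]
scene (0.0075, 0.019, -0.0175) [336. 263.]
pins [[324. 262.]
 [324. 225.]
 [240. 232.]
 [238. 195.]]
side (0, 0.019, 0) [228. 252.]
side (0, 0, 0) [227. 237.]
side (0, -0.065, 0) [224. 186.]
side (-0.0075, 0.019, 0.0175) [209. 234.]
side (-0.0075, 0.019, -0.0175) [226. 277.]
side (0.0075, 0.019, 0.0175) [230. 227.]
side (0.0075, 0.019, -0.0175) [248. 270.]
pins [[231. 265.]
 [229. 240.]
 [142. 256.]
 [139. 231.]]
```

```bash
python3 - <<'E'
from h import *
import pickle
m,im=pickle.load(open("w6.pkl","rb")); cv=lambda p:(np.array(p,float)+.5)/4-.5+(201,117)
P=lambda p,z: onz(m,cv(p),z)
for a,b in [((205,200),(540,370)),((160,295),(510,465))]:
    d=P(b,.036)-P(a,.036); print("slot",np.arctan2(d[1],d[0]))
for n,p,z in [("far top",(472,210),.07),("far base",(445,190),.036),("near base",(285,487),.036),("hub",(360,322),.022),("hub36",(360,322),.036)]:
    print(n,P(p,z),tofix(P(p,z)))
s=robot.read_state(); Rm=R.from_rotvec(s["orientation"]); 
far=P((472,210),.07); hub=P((360,322),.022); near=2*hub-far; print("near pred",near,"tool",Rm.inv().apply(near*[1,1,0]+[0,0,.053]-s["tool_pos"]))
print((proj(m,[[*near[:2],.07],[*near[:2],.036]])-(201,117)+.5)*4)
for l in [(-.0075,.019,.0175),(-.0075,.019,-.0175),(.0075,.019,.0175),(.0075,.019,-.0175),(-.0075,0,.0175)]: print(l,(proj(m,s["tool_pos"]+Rm.apply(l))-(201,117)+.5)*4)
E
```

```text
slot -1.2499163117739998
slot -1.2428101676814172
far top [0.69165268 0.03379498 0.07      ] [0.0246649 0.0169582]
far base [0.69130154 0.03323401 0.036     ] [0.02447992 0.01632278]
near base [0.63497175 0.01467922 0.036     ] [-0.02466162 -0.01688016]
hub [0.66385089 0.02435816 0.022     ] [0.00048694 0.0003023 ]
hub36 [0.66541741 0.02695979 0.036     ] [0.0012852  0.00323236]
near pred [ 0.63604911  0.01492135 -0.026     ] tool [-0.00051064  0.01718018 -0.00139765]
[[286.94835897 557.00573495]
 [288.81842841 482.59385515]]
(-0.0075, 0.019, 0.0175) [[402.18402619 473.06572331]]
(-0.0075, 0.019, -0.0175) [[190.53789976 473.26195182]]
(0.0075, 0.019, 0.0175) [[400.23945302 557.25049282]]
(0.0075, 0.019, -0.0175) [[192.84275631 557.45152043]]
(-0.0075, 0, 0.0175) [[412.22362268 514.0412624 ]]
```

```bash
python3 - <<'E'
from h import *
print(robot.tips_ahead,[a for a in dir(robot) if a[0]!='_'],robot.read_state()["t"])
E
```

```text
0.019 ['IKError', 'close_job', 'read_state', 'tips_ahead'] 6.05
```

Emit:
{"op": "carry_out", "data": {
  "motion": [0,0,-0.008,0,0,0,-1,0,0,-0.008,0,0,0,-1,0,0,-0.008,0,0,0,-1,0,0,-0.002,0,0,0,-1,0,0,0,0,0,0,-1]
}}

```text
t: 6.55
tool_pos: [0.6155, 0.0349, 0.0702]
orientation: [-0.736, 1.753, -1.755]
force: [0.3, -0.6, -0.4]
opening: 0.0005
```

```bash
python3 ang.py w8
```

```text
6.55 tcp [0.6155 0.0349 0.0702] fix [-0.0489 -0.0028] F [ 0.3 -0.6 -0.4]
crop off 246 118
```

View pics/w8.png

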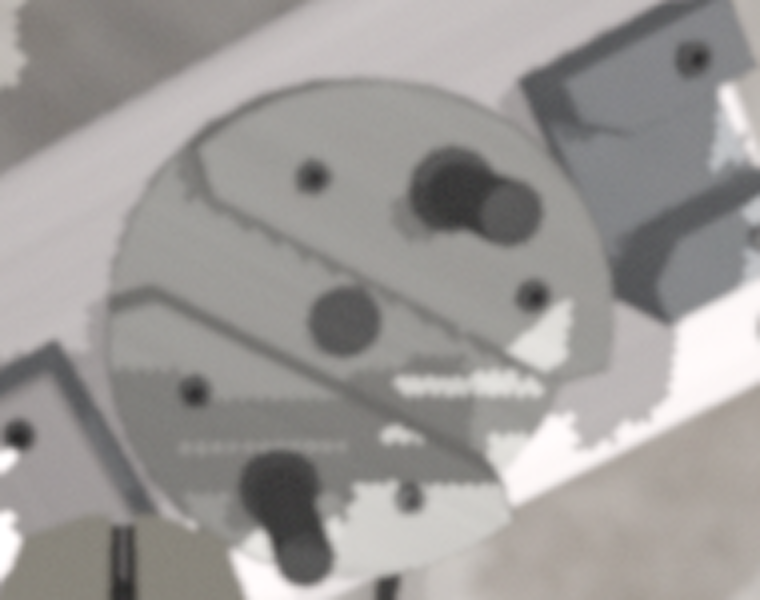

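Emit:
{"op": "carry_out", "data": {
  "motion": [0,0.002,0.001,0,0,0,-1,0,0.002,0,0,0,0,-1,0,0.002,0,0,0,0,-1,0,0,0,0,0,0,-1,0,0,0,0,0,0,-1]
}}

```text
t: 7.1
tool_pos: [0.6168, 0.0334, 0.0636]
orientation: [-0.736, 1.754, -1.756]
force: [-0.2, 0.7, 0.6]
opening: 0.0003
```

```bash
python3 ang.py w9; python3 - <<'E'
from h import *
im=imaging.read_camera("scene");cv2.imwrite("pics/sc9.png",cv2.resize(im[165:285,200:320],None,fx=5,fy=5,interpolation=cv2.INTER_CUBIC))
E
```

```text
7.1 tcp [0.6168 0.0334 0.0636] fix [-0.0472 -0.0038] F [-0.2  0.7  0.6]
crop off 245 120
```

View pics/sc9.png

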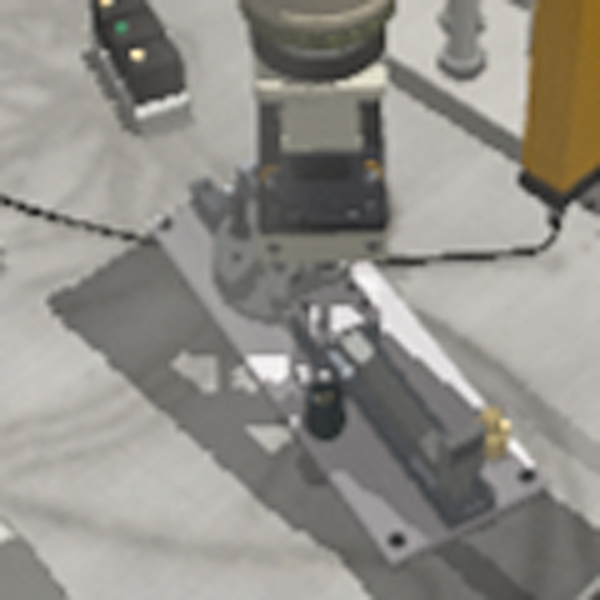

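View pics/w9.png

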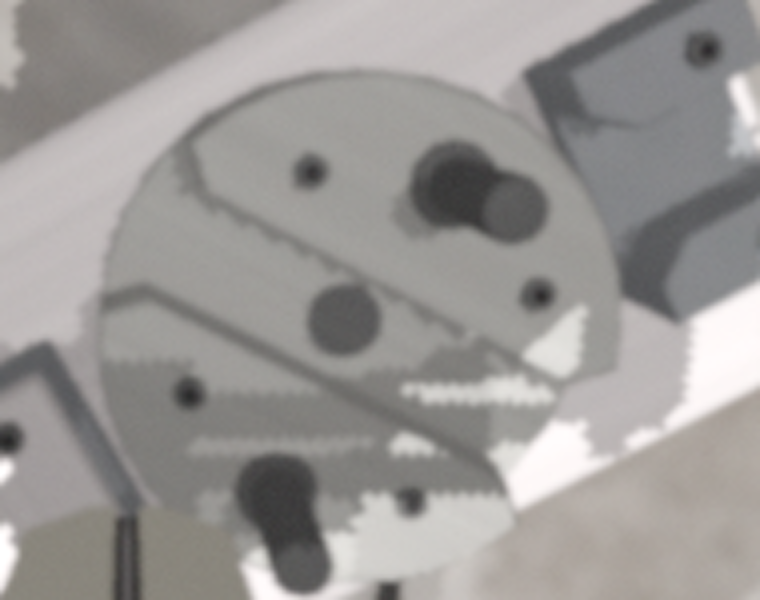

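Emit:
{"op": "carry_out", "data": {
  "motion": [0,0,0.004,0,0,0,-1,0,0,0.004,0,0,0,-1,0,0,0.004,0,0,0,-1,0,0,0,0,0,0,-1,0,0,0,0,0,0,-1]
}}

```text
t: 7.7
tool_pos: [0.6266, 0.0239, 0.064]
orientation: [-0.735, 1.753, -1.756]
force: [0.1, 0.4, -0.8]
opening: 0.0008
```

```bash
python3 ang.py w10
```

```text
7.7 tcp [0.6266 0.0239 0.064 ] fix [-0.0352 -0.0103] F [ 0.1  0.4 -0.8]
crop off 225 120
```

View pics/w10.png

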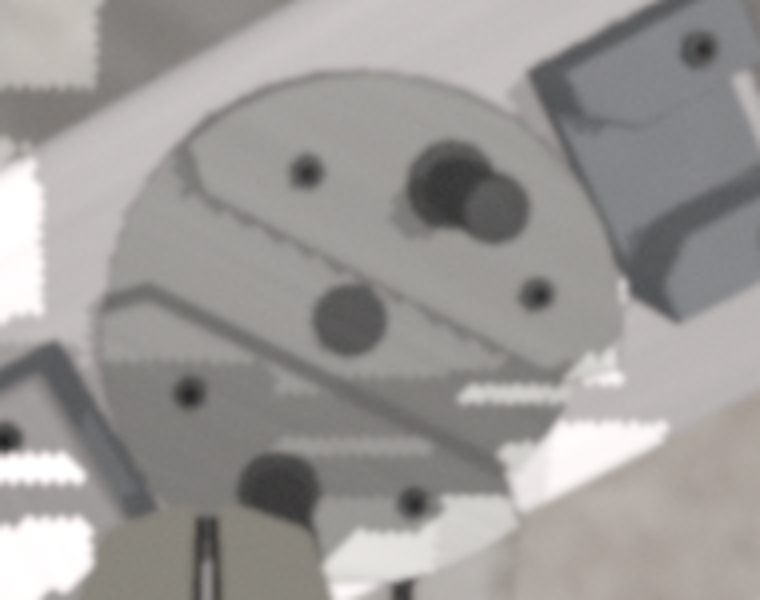

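Emit:
{"op": "carry_out", "data": {
  "motion": [-0.008,0,0,0,0,0,-1,-0.008,0,0,0,0,0,-1,0,0.002,0,0,0,0,-1,0,0.002,0,0,0,0,-1,0,0,0,0,0,0,-1]
}}

```text
t: 8.25
tool_pos: [0.6389, 0.0372, 0.0596]
orientation: [-0.735, 1.753, -1.756]
force: [-0.1, 0.3, 0.4]
opening: 0.0006
```

```bash
python3 ang.py w11;  python3 - <<'E'
from h import *
im=imaging.read_camera("scene");cv2.imwrite("pics/sc11.png",cv2.resize(im[165:285,200:320],None,fx=5,fy=5,interpolation=cv2.INTER_CUBIC))
E
```

```text
8.25 tcp [0.6389 0.0372 0.0596] fix [-0.027   0.0058] F [-0.1  0.3  0.4]
crop off 225 147
```

View pics/w11.png

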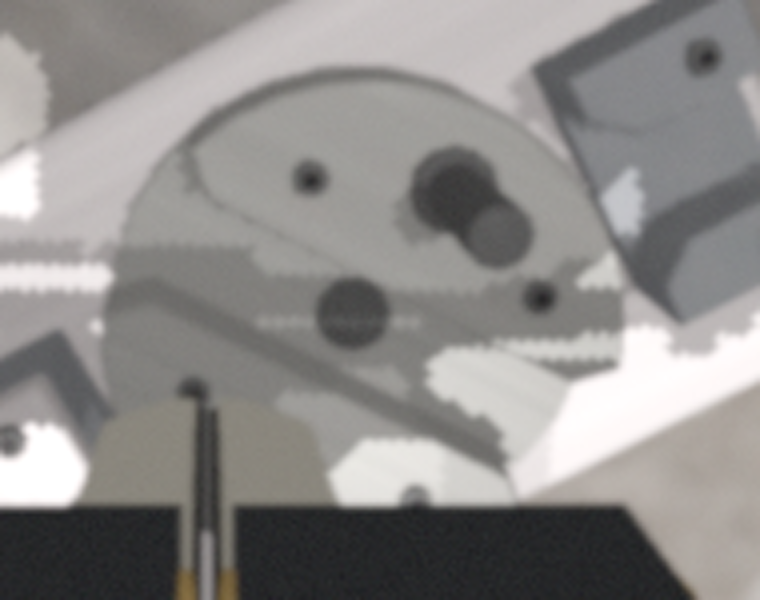

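View pics/sc11.png

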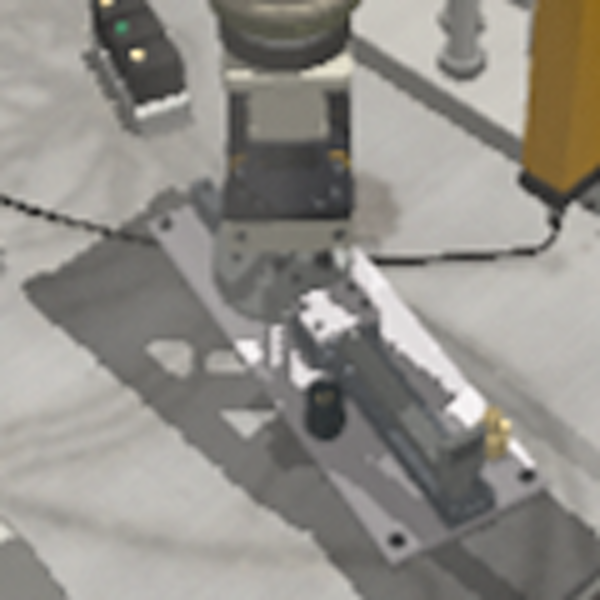

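Emit:
{"op": "carry_out", "data": {
  "motion": [0,0.002,0,0,0,0,-1,0,0,0,0,0,0,-1,0,0.002,0,0,0,0,-1,0,0,0,0,0,0,-1,0,0,0,0,0,0,-1]
}}

```text
t: 8.85
tool_pos: [0.6387, 0.0365, 0.0556]
orientation: [-0.735, 1.753, -1.756]
force: [0.4, -0.5, -0.3]
opening: 0.0003
```

Emit:
{"op": "carry_out", "data": {
  "motion": [0,0.001,0,0,0,0,-1,0,0,0,0,0,0,-1,0,0.001,0,0,0,0,-1,0,0,0,0,0,0,-1,0,0,0,0,0,0,-1]
}}

```text
t: 9.35
tool_pos: [0.6388, 0.0365, 0.0536]
orientation: [-0.734, 1.753, -1.756]
force: [-0.1, -0.2, 0.1]
opening: 0.0008
```

```bash
python3 ang.py w12
```

```text
9.35 tcp [0.6388 0.0365 0.0536] fix [-0.0269  0.0051] F [-0.1 -0.2  0.1]
crop off 226 149
```

View pics/w12.png

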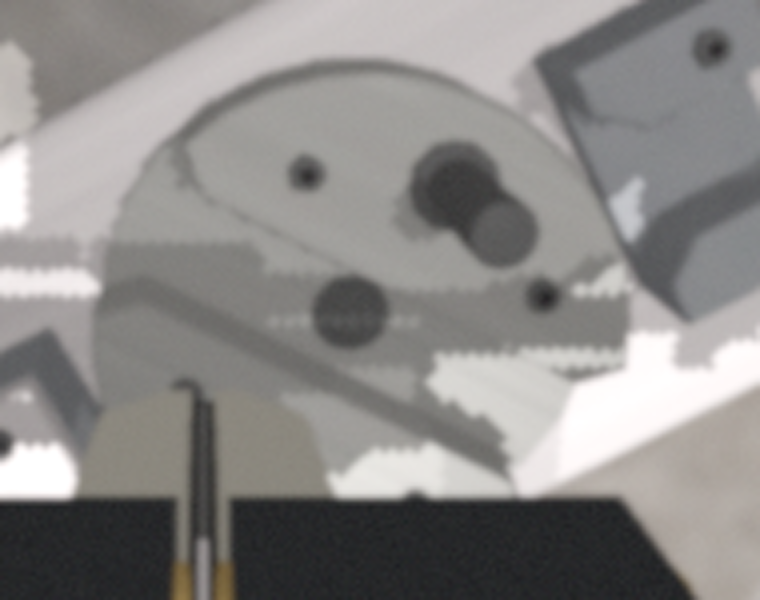

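```bash
python3 - <<'E'
from h import *
s=robot.read_state(); Rm=R.from_rotvec(s["orientation"]); print(s["t"],s["q"].round(4))
for n in("scene","side"):
    im=imaging.read_camera(n); m=imaging.camera_model(n); x0,y0=(200,165) if n=="scene" else (220,150)
    big=cv2.resize(im[y0:y0+120,x0:x0+120],None,fx=5,fy=5,interpolation=cv2.INTER_CUBIC)
    def dr(l,c):
        p=((proj(m,s["tool_pos"]+Rm.apply(l))[0]-(x0,y0)+.5)*5).round().astype(int); cv2.circle(big,tuple(int(v) for v in p),3,c,-1)
    for z in(-.094,.094):
        for x in(-.0375,.0375): dr((x,-.065,z),(0,0,255))
    for z in(-.0175,.0175):
        for x in(-.0075,.0075): dr((x,.019,z),(0,255,0))
    cv2.imwrite(f"pics/{n}12.png",big)
m=imaging.camera_model("wrist")
for y in (.019,0,-.02,-.04,-.065): print(y,[proj(m,s["tool_pos"]+Rm.apply((x,y,0)))[0].round(1) for x in(-.0075,0,.0075,.0375,-.0375)])
print("cam in tool",Rm.inv().apply(m["position"]-s["tool_pos"]),"cam z axis in tool",Rm.inv().apply(R.from_rotvec(m["orientation"]).as_matrix()[:,2]))
E
```

```text
9.4 [-2.2200e-02  3.5540e-01  1.5226e+00 -1.5000e-03  1.2624e+00  7.5580e-01]
0.019 [array([276.3, 235. ]), array([276.3, 245.6]), array([276.3, 256. ]), array([276.3, 295.6]), array([276.3, 190.2])]
0 [array([276.3, 245.2]), array([276.3, 256.8]), array([276.3, 268.1]), array([276.3, 310.7]), array([276.3, 196.3])]
-0.02 [array([276.3, 258.5]), array([276.3, 271.2]), array([276.3, 283.6]), array([276.3, 329.9]), array([276.3, 204.2])]
-0.04 [array([276.4, 275.3]), array([276.4, 289.4]), array([276.4, 303.1]), array([276.4, 353.5]), array([276.4, 214.4])]
-0.065 [array([276.5, 303.6]), array([276.4, 319.8]), array([276.4, 335.5]), array([276.4, 392. ]), array([276.5, 232. ])]
cam in tool [-0.07317397 -0.17223699 -0.00018381] cam z axis in tool [2.64310899e-01 9.64437076e-01 9.35528971e-04]
```

View pics/scene12.png

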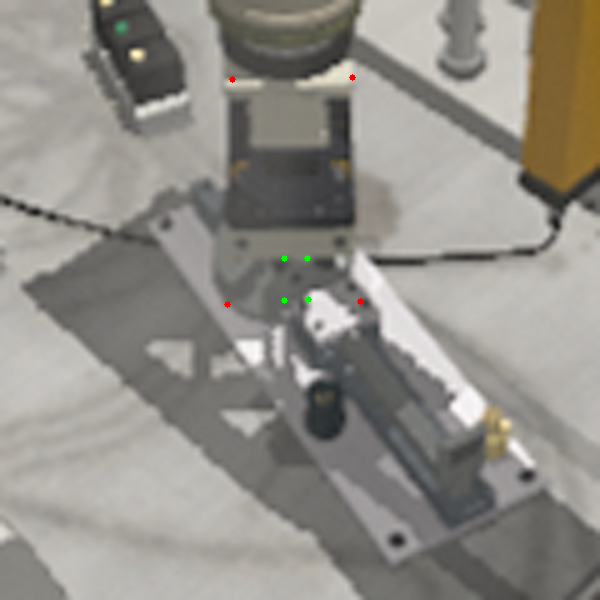

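View pics/side12.png

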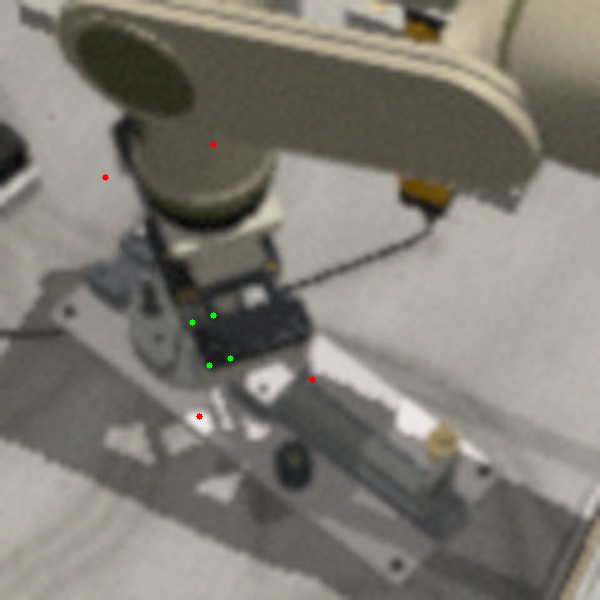

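Emit:
{"op": "carry_out", "data": {
  "motion": [0,0.002,0,0,0,0,-1,0,0,0,0,0,0,-1,0,0.002,0,0,0,0,-1,0,0,0,0,0,0,-1,0,0,0,0,0,0,-1]
}}

```text
t: 10.0
tool_pos: [0.6387, 0.0365, 0.0491]
orientation: [-0.734, 1.753, -1.756]
force: [-0.7, -0.0, -0.7]
opening: 0.0008
```

Emit:
{"op": "carry_out", "data": {
  "motion": [0,0.002,0,0,0,0,-1,0,0,0,0,0,0,-1,0,0.002,0,0,0,0,-1,0,0,0,0,0,0,-1,0,0,0,0,0,0,-1]
}}

```text
t: 10.5
tool_pos: [0.6387, 0.0365, 0.0447]
orientation: [-0.735, 1.753, -1.756]
force: [-0.0, 0.4, -0.2]
opening: 0.0005
```

```bash
python3 ang.py w13
```

```text
10.5 tcp [0.6387 0.0365 0.0447] fix [-0.027   0.0051] F [-0.   0.4 -0.2]
crop off 228 154
```

View pics/w13.png

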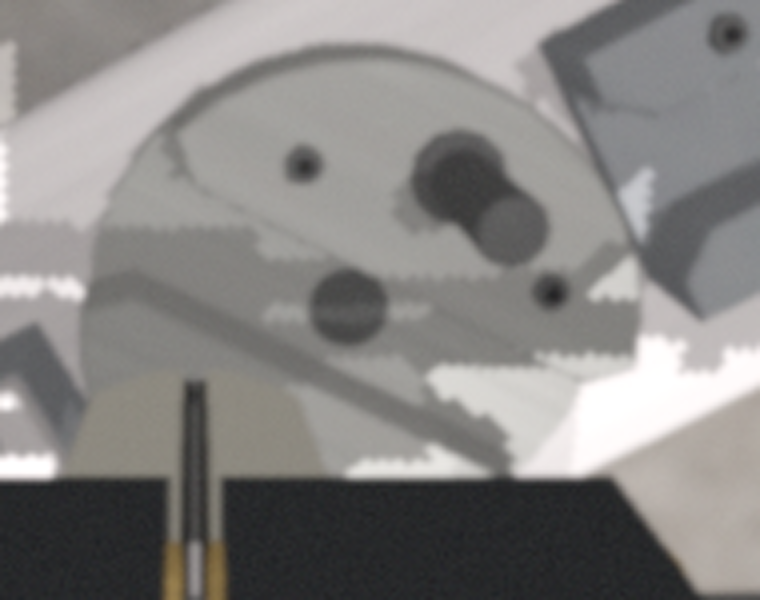

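```bash
python3 - <<'E'
from h import *
import pickle
for n,off in (("w13",(228,154)),("w11",(225,147))):
    m,im=pickle.load(open(n+".pkl","rb")); im=im.copy()
    x0,y0=off; big=cv2.resize(im[y0:y0+150,x0:x0+190],None,fx=4,fy=4,interpolation=cv2.INTER_CUBIC)
    a=np.linspace(0,2*np.pi,73); 
    def dr(P,c):
        for p in (proj(m,fx(F,P))-off+.5)*4: cv2.circle(big,(int(p[0]),int(p[1])),2,c,-1)
    dr(np.c_[.045*np.cos(a),.045*np.sin(a),0*a+.036],(0,0,255))
    th=.60
    for r in(.03,-.03): dr([[r*np.cos(th),r*np.sin(th),z] for z in(.036,.07)],(0,255,0))
    cv2.imwrite(f"pics/{n}o.png",big)
E
```

```text
(no output)
```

View pics/w13o.png

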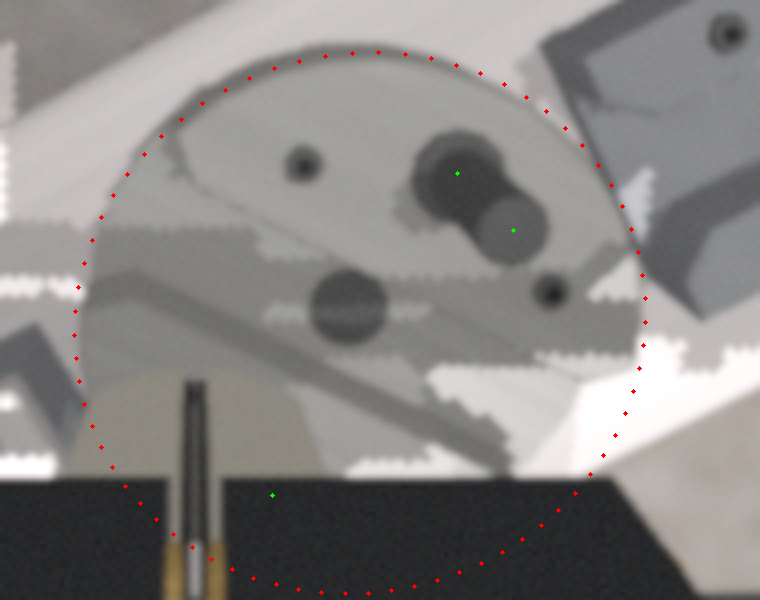

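The overlay shows the camera model and disc estimate are exact. The finger still meets nothing with the TCP at 45 mm, so the fingertips must be higher than the stated 19 mm ahead of the TCP. I'll use the seen tip height and keep watching the force.

Emit:
{"op": "carry_out", "data": {
  "motion": [0,0,-0.008,0,0,0,-1,0,0,-0.008,0,0,0,-1,0.006,0,0,0,0,0,-1,0.006,0,0,0,0,0,-1,0.006,0,0,0,0,0,-1]
}}

```text
t: 11.05
tool_pos: [0.6126, 0.0359, 0.0447]
orientation: [-0.736, 1.752, -1.755]
force: [-0.0, 0.8, -0.0]
opening: 0.0004
```

Emit:
{"op": "carry_out", "data": {
  "motion": [0,0,0,0,0,0,-1,0,0,0.004,0,0,0,-1,0,0,0.004,0,0,0,-1,0,0,0.004,0,0,0,-1,0,0,0,0,0,0,-1]
}}

```text
t: 11.55
tool_pos: [0.6207, 0.0255, 0.0447]
orientation: [-0.736, 1.755, -1.756]
force: [-1.5, -0.2, 0.8]
opening: 0.0003
```

```bash
python3 ang.py w14
```

```text
11.55 tcp [0.6207 0.0255 0.0447] fix [-0.0414 -0.0104] F [-1.5 -0.2  0.8]
crop off 237 122
```

View pics/w14.png

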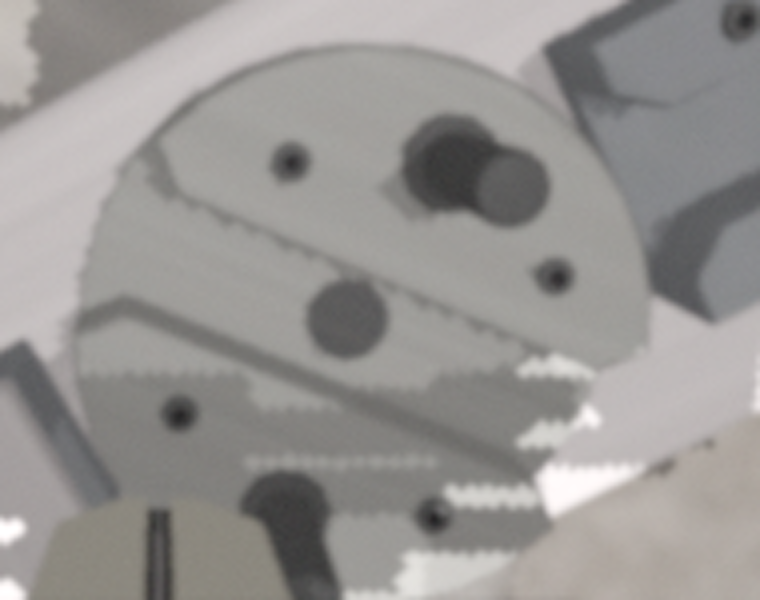

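Contact made: the disc has begun to turn with about 1.5 N, and the pin at (290,510) lies against the finger's right side. I'll push on.

Emit:
{"op": "carry_out", "data": {
  "motion": [0,0,0.005,0,0,0,-1,0,0,0.005,0,0,0,-1,-0.001,0,0.005,0,0,0,-1,-0.001,0,0.004,0,0,0,-1,0,0,0,0,0,0,-1]
}}

```text
t: 12.1
tool_pos: [0.6341, 0.0138, 0.0432]
orientation: [-0.742, 1.759, -1.754]
force: [-1.1, 0.5, 0.8]
opening: 0.0003
```

```bash
python3 ang.py w15
```

```text
12.1 tcp [0.6341 0.0138 0.0432] fix [-0.0253 -0.0179] F [-1.1  0.5  0.8]
crop off 209 124
```

View pics/w15.png

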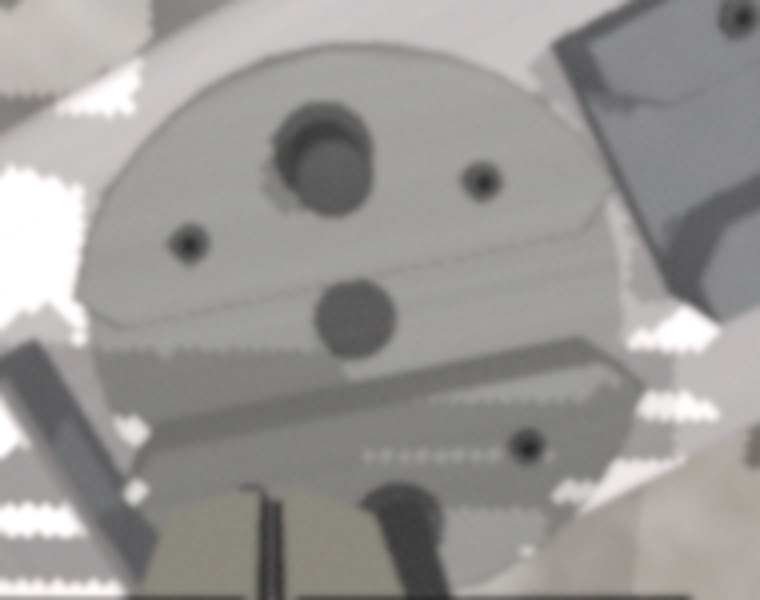

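Measure the slot and fixture angle precisely.

```bash
cat > sl.py <<'E'
from h import *
import pickle
def load(n,off): 
    m,im=pickle.load(open(n+".pkl","rb")); return lambda p,z: onz(m,(np.array(p,float)+.5)/4-.5+off,z)
def angs(P,segs):
    for a,b,z in segs:
        d=P(b,z)-P(a,z); print("dir fix deg",np.degrees(np.arctan2(d[1],d[0])-F[2]).round(2))
E
python3 - <<'E'
from sl import *
P=load("w15",(209,124))
angs(P,[((125,325),(585,232),.036),((165,430),(580,342),.036)])
print(tofix(P((333,175),.07)),tofix(P((322,155),.036)),tofix(P((402,525),.036)),tofix(P((355,318),.022)))
E
```

```text
dir fix deg -16.96
dir fix deg -16.14
[0.00870243 0.02863779] [0.00817871 0.02773295] [-0.00797155 -0.02944244] [0.00031945 0.00053189]
```

Emit:
{"op": "carry_out", "data": {
  "motion": [0,0,0.003,0,0,0,-1,0,0,0.003,0,0,0,-1,0,0,0,0,0,0,-1,0,0,0,0,0,0,-1,0,0,0,0,0,0,-1]
}}

```text
t: 12.65
tool_pos: [0.639, 0.0101, 0.0432]
orientation: [-0.741, 1.758, -1.754]
force: [-1.9, 0.6, -0.1]
opening: 0.0002
```

```bash
python3 ang.py w16
```

```text
12.65 tcp [0.639  0.0101 0.0432] fix [-0.0195 -0.0202] F [-1.9  0.6 -0.1]
crop off 199 126
```

View pics/w16.png

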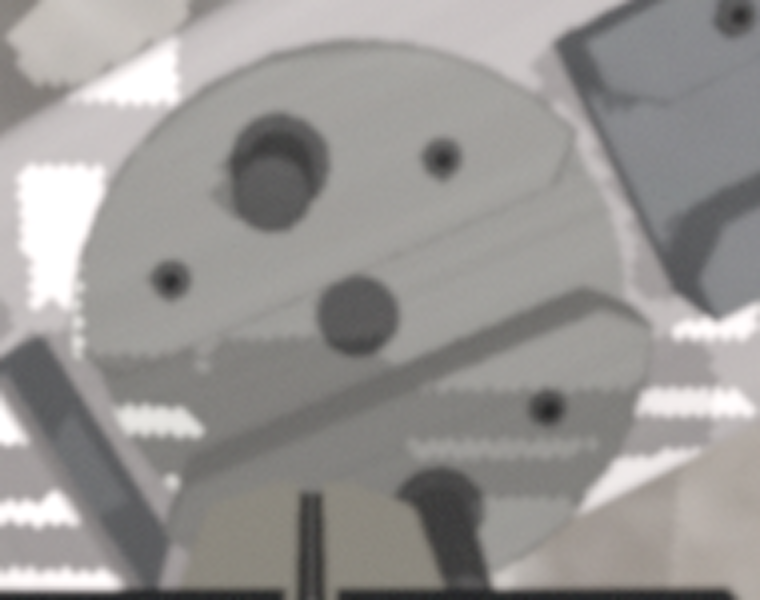

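```bash
python3 - <<'E'
from sl import *
P=load("w16",(199,126))
angs(P,[((215,325),(555,188),.036),((185,475),(585,290),.036),((170,280),(441,158),.036),((720-0,310),(560,45),.036)])
print(tofix(P((270,190),.07)),tofix(P((440,510),.036)),tofix(P((358,316),.022)))
# receiver front corners / mouth
E
```

```text
dir fix deg -6.25
dir fix deg -2.71
dir fix deg -4.28
dir fix deg 95.5
[0.00246241 0.02986207] [-0.00186556 -0.0304488 ] [0.00041784 0.00032516]
```

Emit:
{"op": "carry_out", "data": {
  "motion": [0,0,0.0015,0,0,0,-1,0,0,0,0,0,0,-1,0,0,0,0,0,0,-1,0,0,-0.004,0,0,0,-1,0,0,-0.006,0,0,0,-1]
}}

```text
t: 13.2
tool_pos: [0.6338, 0.0157, 0.0437]
orientation: [-0.739, 1.757, -1.755]
force: [0.7, -0.1, -1.5]
opening: 0.0002
```

Emit:
{"op": "carry_out", "data": {
  "motion": [0,-0.02,-0.006,0,0,0,-1,0.015,-0.03,0,0,0,0,-1,0.015,-0.03,0,0,0,0,-1,0.01,0,0,0,0,0,-1,0,0,0,0,0,0,-1]
}}

```text
t: 13.7
tool_pos: [0.5988, -0.0077, 0.1257]
orientation: [-0.741, 1.755, -1.755]
force: [-0.0, -0.3, -2.1]
opening: 0.0005
```

```bash
python3 ang.py w17; python3 - <<'E'
import pickle,cv2
m,im=pickle.load(open("w17.pkl","rb")); cv2.imwrite("pics/w17f.png",im)
E
```

```text
13.7 tcp [ 0.5988 -0.0077  0.1257] fix [-0.0533 -0.0482] F [-0.  -0.3 -2.1]
crop off 215 53
```

View pics/w17f.png

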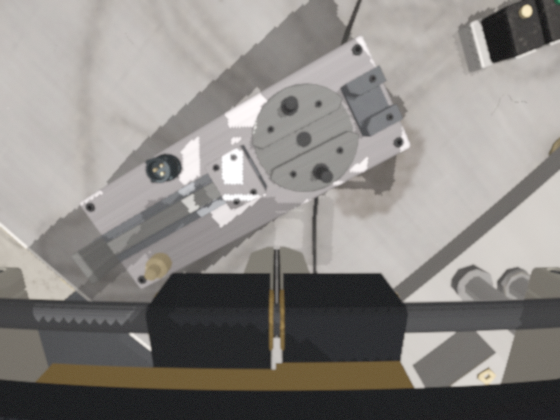

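View pics/w17.png

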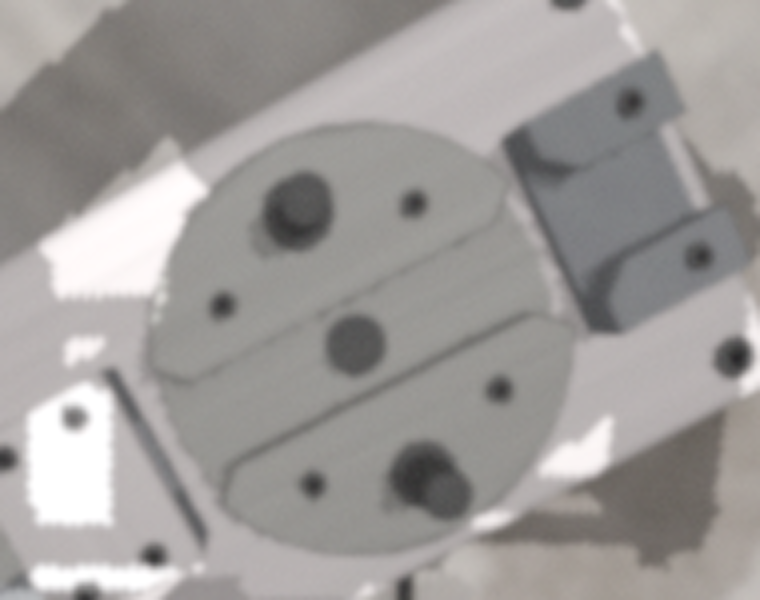

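```bash
python3 - <<'E'
from sl import *
P=load("w17",(215,53)); m,im=pickle.load(open("w17.pkl","rb"))
d=lambda a,b,z,z2=None:(lambda v:np.degrees(np.arctan2(v[1],v[0])).round(2))(P(b,z if z2 is None else z2)-P(a,z))
print("slot",d((190,382),(495,222),.036),d((235,462),(530,315),.036))
print("pins top -> perp",d((445,495),(303,202),.07)-90, "base",d((418,472),(297,215),.036)-90)
print("disc screws",d((222,306),(414,204),.036),d((313,485),(499,390),.036))
print("receiver screws perp",d((699,256),(630,102),.036)-90)
print("bridge screws",d((153,555),(74,418),.044)-90)
G=lambda p:onz(m,p,.01)
def dd(a,b): v=G(b)-G(a); return np.degrees(np.arctan2(v[1],v[0])).round(2)
print("plate screws long left",dd((90,207),(357,50)),"right",dd((142,279),(398,142)),"far perp",dd((398,142),(357,50))-90,"near perp",dd((142,279),(90,207))-90)
print(np.degrees(F[2]))
for nm,p,z in [("recv mid",(664.5,179),.036),("hub",(355,345),.022),("bridgemid",(113.5,486.5),.044)]: print(nm,P(p,z)[:2],tofix(P(p,z)))
pm=(P((445,495),.07)+P((303,202),.07))/2; print("pinmid",pm)
v=P((664.5,179),.036)-pm; print("pinmid->recv",np.degrees(np.arctan2(v[1],v[0])))
E
```

```text
slot -17.1 -17.88
pins top -> perp -16.89 base -17.680000000000007
disc screws -17.05 -17.06
receiver screws perp -15.430000000000007
bridge screws -15.700000000000003
plate screws long left -15.65 right -15.56 far perp -15.659999999999997 near perp -15.290000000000006
-15.813635145610723
recv mid [0.730374   0.00500844] [ 0.06976533 -0.00018693]
hub [0.66278003 0.02373201] [-0.00037276 -0.00059198]
bridgemid [0.60627228 0.03965398] [-0.05908075 -0.00067148]
pinmid [0.66253162 0.02378915 0.07      ]
pinmid->recv -15.47360790139287
```

The slot is within about 1.5° of the fixture's axis: -17.1° against -15.6° for the plate, bridge and receiver screws. That is about 1.2 mm at the slot ends, with 3 mm spare. Next I'll go behind the tab.

```bash
sed -i 's/^F=.*/F=np.array([0.6627,0.0238,-0.272])/' h.py; python3 - <<'E'
from h import *
plan([fx(F,[-.245,0,.13])[0]],F[2],vmax=.04)
E
```

```text
0.0104, -0.0007, -0.0383, 0.03, -7.21, 0.04, -1 ,
0.0055, -0.0007, -0.0393, 0.03, -7.21, 0.04, -1 ,
0.0005, -0.0007, -0.0396, 0.03, -7.21, 0.04, -1 ,
-0.0045, -0.0008, -0.0394, 0.03, -7.21, 0.04, -1 ,
-0.0094, -0.0008, -0.0385, 0, 0, 0, -1 ,

t 13.75 tcp [ 0.5996 -0.0073  0.1261] rv [  0.11 -28.85   0.14] F [1.  0.2 0.4]
```

Emit:
{"op": "carry_out", "data": {
  "motion": [0.01,-0.001,-0.038,0,-7.2,0,-1,0.005,-0.001,-0.039,0,-7.2,0,-1,0,-0.001,-0.04,0,-7.2,0,-1,-0.004,-0.001,-0.039,0,-7.2,0,-1,-0.009,-0.001,-0.038,0,0,0,-1]
}}

```text
t: 14.25
tool_pos: [0.423, 0.0907, 0.1242]
orientation: [-1.086, 1.403, -1.392]
force: [-0.1, 0.3, 0.2]
opening: 0.0001
```

```bash
python3 - <<'E'
from h import *
plan([fx(F,[-.245,0,.09])[0]],F[2],vmax=.04)
m=imaging.camera_model("wrist"); im=imaging.read_camera("wrist"); cv2.imwrite("pics/w18.png",im)
print(proj(m,fx(F,[[-.205,0,.074],[-.213,-.015,.074],[-.213,.015,.074],[-.225,.055,.01]])).round(1), tofix(robot.read_state()["tool_pos"]))
E
```

```text
-0, 0.0342, 0.0042, 0.58, 0.9, 0.2, -1 ,
0, 0, 0, 0, 0, 0, -1 ,
0, 0, 0, 0, 0, 0, -1 ,
0, 0, 0, 0, 0, 0, -1 ,
0, 0, 0, 0, 0, 0, -1 ,

t 14.25 tcp [0.423  0.0907 0.1242] rv [0.58 0.9  0.2 ] F [-0.1  0.3  0.2]
[[334.2 231.8]
 [322.6 249.9]
 [324.9 212.8]
 [304.4 152.7]] [-0.25458749  0.00079861]
```

View pics/w18.png

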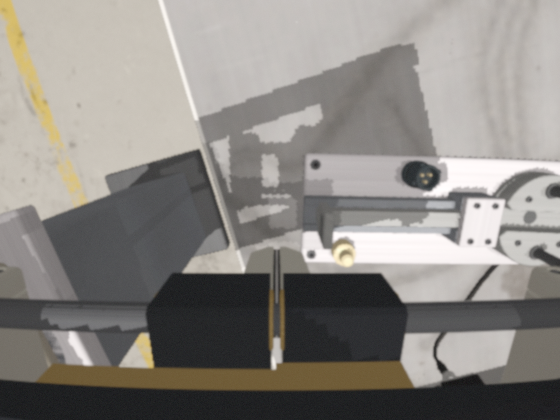

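Emit:
{"op": "carry_out", "data": {
  "motion": [0,0.03,0.004,0.5,0.9,0.2,-1,0,0.025,0.002,0,0,0,-1,0,0.018,0.001,0,0,0,-1,0,0.009,0,0,0,0,-1,0,0,0,0,0,0,-1]
}}

```text
t: 14.8
tool_pos: [0.4201, 0.0947, 0.0351]
orientation: [-1.075, 1.413, -1.4]
force: [0.5, 0.6, -0.4]
opening: 0.0007
```

```bash
python3 - <<'E'
from h import *
s=robot.read_state();im=imaging.read_camera("wrist"); cv2.imwrite("pics/w19.png",im); print(tofix(s["tool_pos"]),s["force"])
plan([fx(F,[-.205,0,.042])[0]],F[2],vmax=.01)
E
```

```text
[-0.25272127  0.00308981] [ 0.47190927  0.56588963 -0.43379142]
0.0007, -0.0013, 0.0095, 0.49, 0.1, 0, -1 ,
0.0006, -0.0013, 0.0095, 0, 0, 0, -1 ,
0.0006, -0.0013, 0.0095, 0, 0, 0, -1 ,
0.0006, -0.0013, 0.0095, 0, 0, 0, -1 ,
0.0006, -0.0013, 0.0095, 0, 0, 0, -1 ,

t 14.85 tcp [0.4205 0.0947 0.0357] rv [0.49 0.1  0.  ] F [-0.1 -0.3  0.2]
```

View pics/w19.png

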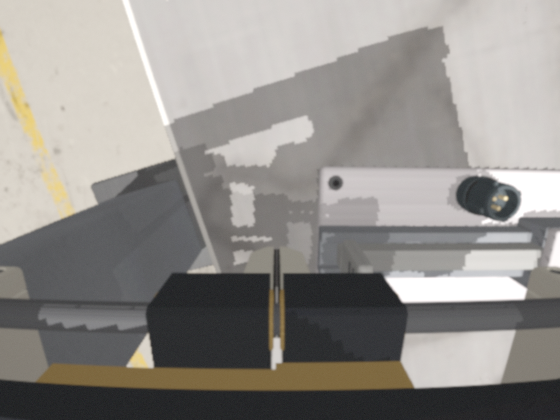

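Emit:
{"op": "carry_out", "data": {
  "motion": [0.001,-0.004,0.003,0.4,0,0,-1,0.001,-0.004,0.005,0,0,0,-1,0.001,0,0.006,0,0,0,-1,0,0,0.006,0,0,0,-1,0,0,0,0,0,0,-1]
}}

```text
t: 15.35
tool_pos: [0.4441, 0.0859, 0.0484]
orientation: [-1.064, 1.402, -1.407]
force: [-0.6, -0.2, 0.0]
opening: 0.0001
```

```bash
cat > st.py <<'E'
from h import *
import sys
s=robot.read_state();im=imaging.read_camera("wrist"); cv2.imwrite(f"pics/{sys.argv[1]}.png",im); print(s["t"],s["tool_pos"].round(4),tofix(s["tool_pos"]).round(4),s["force"].round(1))
plan([fx(F,[float(sys.argv[2]),0,.045])[0]],F[2],vmax=float(sys.argv[3]))
E
python3 st.py w20 -.18 .01
```

```text
15.35 [0.4441 0.0859 0.0484] [-0.2272  0.0011] [-0.6 -0.2  0. ]
0.0002, 0.0007, 0.0095, -0.29, 0.08, -0.12, -1 ,
0.0002, 0.0007, 0.0095, 0, 0, 0, -1 ,
0.0002, 0.0007, 0.0095, 0, 0, 0, -1 ,
0.0002, 0.0007, 0.0095, 0, 0, 0, -1 ,
0.0002, 0.0007, 0.0095, 0, 0, 0, -1 ,

t 15.4 tcp [0.4438 0.0859 0.0483] rv [-0.29  0.08 -0.12] F [ 1.  -1.3 -0.3]
```

View pics/w20.png

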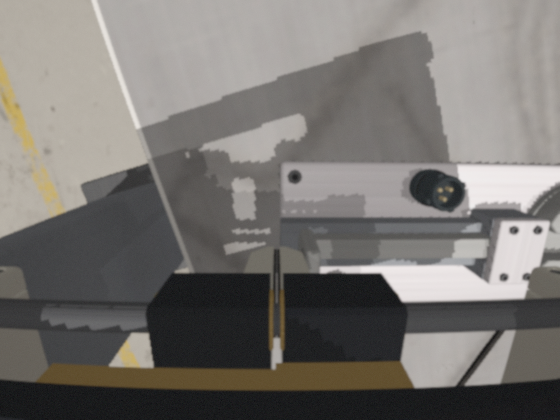

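Emit:
{"op": "carry_out", "data": {
  "motion": [0,0.003,0.005,-0.3,0,0,-1,0,0,0.006,0,0,0,-1,0,0,0.006,0,0,0,-1,0,0,0.006,0,0,0,-1,0,0,0,0,0,0,-1]
}}

```text
t: 15.9
tool_pos: [0.4663, 0.0798, 0.0446]
orientation: [-1.07, 1.41, -1.402]
force: [0.1, -0.3, -0.1]
opening: 0.0003
```

```bash
python3 st.py w21 -.15 .01
```

```text
15.9 [0.4663 0.0798 0.0446] [-0.2042  0.0011] [ 0.1 -0.3 -0.1]
0.0002, -0.0001, 0.0091, 0.26, 0.09, -0.1, -1 ,
0.0002, -0.0001, 0.0091, 0, 0, 0, -1 ,
0.0002, -0.0001, 0.0091, 0, 0, 0, -1 ,
0.0002, -0.0001, 0.0091, 0, 0, 0, -1 ,
0.0002, -0.0001, 0.0091, 0, 0, 0, -1 ,

0.0002, -0.0001, 0.0091, 0, 0, 0, -1 ,
0, 0, 0, 0, 0, 0, -1 ,
0, 0, 0, 0, 0, 0, -1 ,
0, 0, 0, 0, 0, 0, -1 ,
0, 0, 0, 0, 0, 0, -1 ,

t 15.95 tcp [0.466  0.0798 0.0445] rv [ 0.26  0.09 -0.1 ] F [ 0.2 -0.2 -0.8]
```

View pics/w21.png

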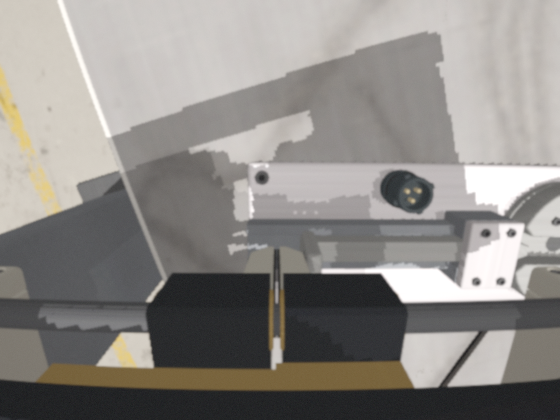

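Emit:
{"op": "carry_out", "data": {
  "motion": [0,0,0.006,0.2,0,0,-1,0,0,0.006,0,0,0,-1,0,0,0.006,0,0,0,-1,0,0,0.006,0,0,0,-1,0,0,0.006,0,0,0,-1]
}}

```text
t: 16.45
tool_pos: [0.4954, 0.0717, 0.0441]
orientation: [-1.07, 1.409, -1.402]
force: [-4.3, 1.3, 4.1]
opening: 0.0008
```

```bash
python3 st.py w22 -.12 .01
```

```text
16.45 [0.4954 0.0717 0.0441] [-0.174   0.0012] [-4.3  1.3  4.1]
0.0002, -0.0001, 0.0088, 0.12, 0.12, -0.09, -1 ,
0.0002, -0.0001, 0.0088, 0, 0, 0, -1 ,
0.0002, -0.0001, 0.0088, 0, 0, 0, -1 ,
0.0002, -0.0001, 0.0088, 0, 0, 0, -1 ,
0.0002, -0.0001, 0.0088, 0, 0, 0, -1 ,

0.0002, -0.0001, 0.0088, 0, 0, 0, -1 ,
0, 0, 0, 0, 0, 0, -1 ,
0, 0, 0, 0, 0, 0, -1 ,
0, 0, 0, 0, 0, 0, -1 ,
0, 0, 0, 0, 0, 0, -1 ,

t 16.5 tcp [0.4965 0.0714 0.0443] rv [ 0.12  0.12 -0.09] F [-1.   0.2 -0.9]
```

View pics/w22.png

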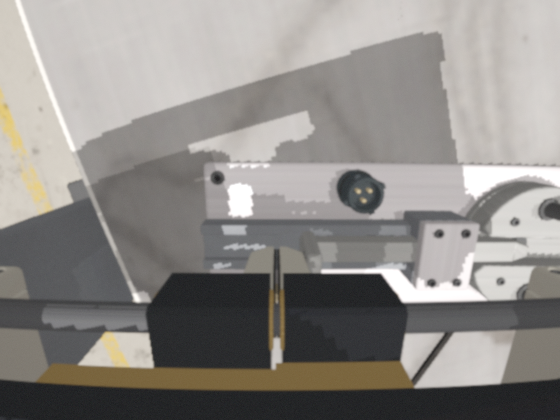

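The bar slides. Its nose has come out of the bridge and entered the slot at about (510,250). I'll keep pushing.

Emit:
{"op": "carry_out", "data": {
  "motion": [0,0,0.006,0.1,0.1,0,-1,0,0,0.006,0,0,0,-1,0,0,0.006,0,0,0,-1,0,0,0.006,0,0,0,-1,0,0,0.006,0,0,0,-1]
}}

```text
t: 17.0
tool_pos: [0.527, 0.0628, 0.044]
orientation: [-1.068, 1.408, -1.405]
force: [-3.5, 0.3, 3.3]
opening: 0.0003
```

```bash
python3 st.py w23 -.108 .01
```

```text
17.0 [0.527  0.0628 0.044 ] [-0.1412  0.0011] [-3.5  0.3  3.3]
0.0003, -0.0002, 0.008, 0.01, 0, -0.08, -1 ,
0.0003, -0.0002, 0.008, 0, 0, 0, -1 ,
0.0003, -0.0002, 0.008, 0, 0, 0, -1 ,
0.0003, -0.0002, 0.008, 0, 0, 0, -1 ,
0, 0, 0, 0, 0, 0, -1 ,

t 17.05 tcp [0.528  0.0624 0.0442] rv [ 0.01  0.   -0.08] F [-2.4  1.1  1.4]
```

View pics/w23.png

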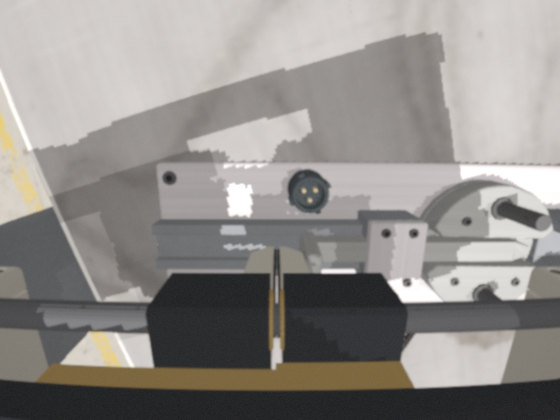

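Emit:
{"op": "carry_out", "data": {
  "motion": [0,0,0.006,0,0,0,-1,0,0,0.006,0,0,0,-1,0,0,0.006,0,0,0,-1,0,0,0.004,0,0,0,-1,0,0,0.002,0,0,0,-1]
}}

```text
t: 17.55
tool_pos: [0.5529, 0.0553, 0.0436]
orientation: [-1.067, 1.408, -1.406]
force: [-4.0, 1.5, 2.5]
opening: 0.0007
```

```bash
python3 st.py w24 -.105 .01
```

```text
17.55 [0.5529 0.0553 0.0436] [-0.1142  0.0009] [-4.   1.5  2.5]
0.0009, -0.0013, 0.009, 0.02, -0.01, -0.07, -1 ,
0, 0, 0, 0, 0, 0, -1 ,
0, 0, 0, 0, 0, 0, -1 ,
0, 0, 0, 0, 0, 0, -1 ,
0, 0, 0, 0, 0, 0, -1 ,

t 17.6 tcp [0.5531 0.0553 0.0437] rv [ 0.02 -0.01 -0.07] F [-1.1 -0.3  0.5]
```

View pics/w24.png

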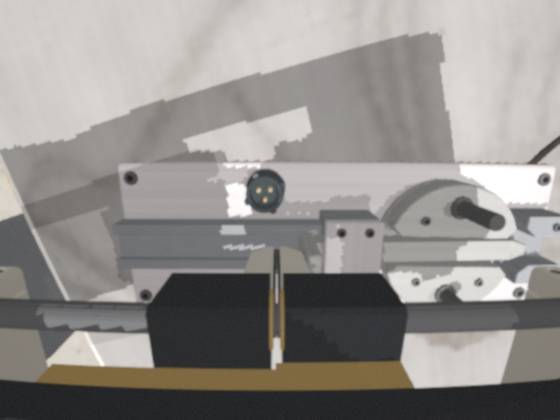

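The tab is nearly at the bridge (col ~320), with the nose at the receiver (~525,248). I'll finish in slow steps and watch for the force to rise.

Emit:
{"op": "carry_out", "data": {
  "motion": [0,0,0.002,0,0,0,-1,0,0,0.0015,0,0,0,-1,0,0,0.001,0,0,0,-1,0,0,0.001,0,0,0,-1,0,0,0.001,0,0,0,-1]
}}

```text
t: 18.1
tool_pos: [0.5592, 0.0536, 0.0435]
orientation: [-1.068, 1.408, -1.405]
force: [-3.0, 0.9, 1.0]
opening: 0.0004
```

Emit:
{"op": "carry_out", "data": {
  "motion": [0,0,0.001,0,0,0,-1,0,0,0.001,0,0,0,-1,0,0,0.001,0,0,0,-1,0,0,0.001,0,0,0,-1,0,0,0.001,0,0,0,-1]
}}

```text
t: 18.6
tool_pos: [0.5592, 0.0536, 0.0436]
orientation: [-1.076, 1.416, -1.399]
force: [-9.6, 2.5, 7.3]
opening: 0.0005
```

```bash
python3 st.py w25 -.105 .01
```

```text
18.6 [0.5592 0.0536 0.0436] [-0.1077  0.0009] [-9.6  2.5  7.3]
0.0009, -0.0014, 0.0027, 0.7, 0.05, 0.01, -1 ,
0, 0, 0, 0, 0, 0, -1 ,
0, 0, 0, 0, 0, 0, -1 ,
0, 0, 0, 0, 0, 0, -1 ,
0, 0, 0, 0, 0, 0, -1 ,

t 18.65 tcp [0.5592 0.0536 0.0436] rv [0.7  0.05 0.01] F [-9.1  2.3  7.1]
```

View pics/w25.png

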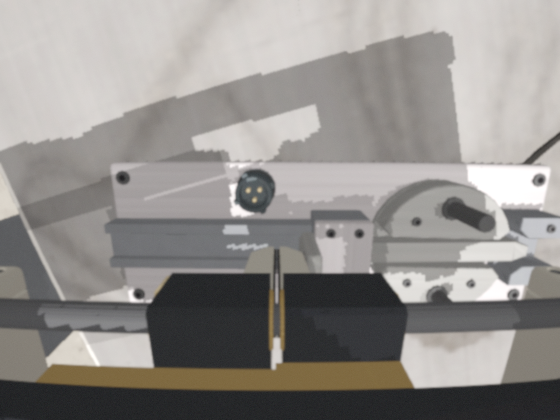

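The push stopped with force up to 10 N at TCP x = -107.7 mm, which matches the expected home position. I'll back off and check.

Emit:
{"op": "carry_out", "data": {
  "motion": [0,0,-0.005,0,0,0,-1,0,0,-0.012,0,0,0,-1,0,-0.01,-0.015,0,0,0,-1,0.01,-0.045,-0.01,0,0,0,-1,0.025,-0.045,0,0,0,0,-1]
}}

```text
t: 19.15
tool_pos: [0.5053, 0.032, 0.139]
orientation: [-1.085, 1.421, -1.395]
force: [1.6, -0.4, 1.3]
opening: 0.0006
```

Emit:
{"op": "carry_out", "data": {
  "motion": [0.025,-0.04,0.01,0,0,0,-1,0.02,0,0.02,0,0,0,-1,0,0,0.02,0,0,0,-1,0,0,0,0,0,0,-1,0,0,0,0,0,0,-1]
}}

```text
t: 19.65
tool_pos: [0.5476, -0.03, 0.1901]
orientation: [-1.071, 1.405, -1.407]
force: [-0.3, 0.2, -0.4]
opening: 0.0007
```

```bash
python3 ang.py w26; python3 - <<'E'
from h import *
import pickle
m,im=pickle.load(open("w26.pkl","rb"))
g=proj(m,fx(F,[[-.085,0,.044],[-.085,0,.074],[-.093,0,.074],[.062,0,.034],[0,0,.036]])); print(g.round(1))
x0=int(g[0][0])-70;y0=int(g[0][1])-75
print(x0,y0);cv2.imwrite("pics/w26b.png",cv2.resize(im[max(y0,0):y0+150,x0:x0+200],None,fx=4,fy=4,interpolation=cv2.INTER_CUBIC)); cv2.imwrite("pics/w26f.png",im)
for n in("scene","side"):
    i=imaging.read_camera(n); cv2.imwrite(f"pics/{n}26.png",cv2.resize(i[165:285,210:330],None,fx=5,fy=5,interpolation=cv2.INTER_CUBIC))
E
```

```text
19.65 tcp [ 0.5476 -0.03    0.1901] fix [-0.0964 -0.0827] F [-0.3  0.2 -0.4]
crop off 280 38
[[287.8 122.3]
 [289.  121.3]
 [280.2 121.3]
 [427.1 124.3]
 [369.7 123.2]]
217 47
```

View pics/w26b.png

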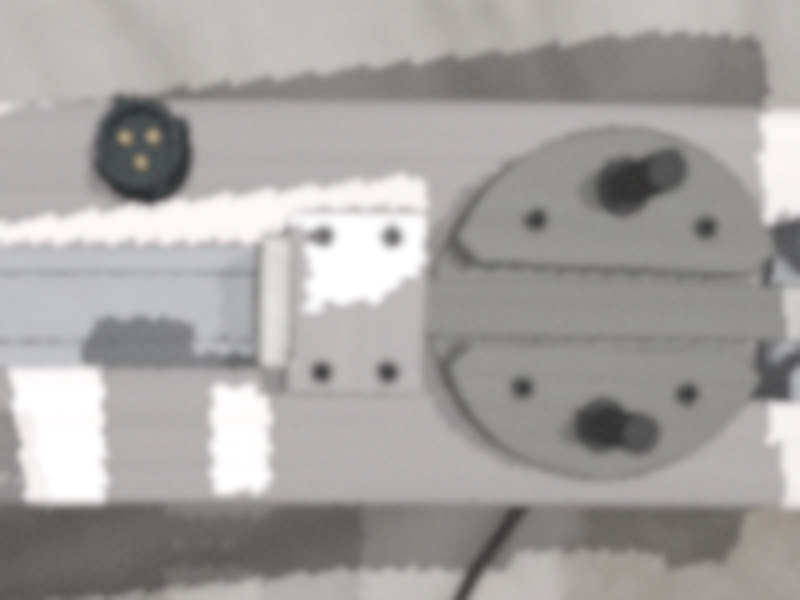

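View pics/w26f.png

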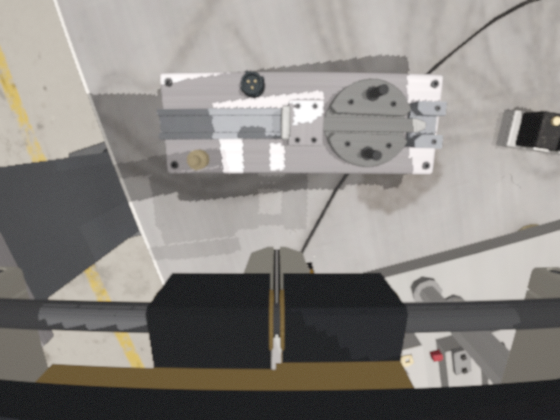

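View pics/scene26.png

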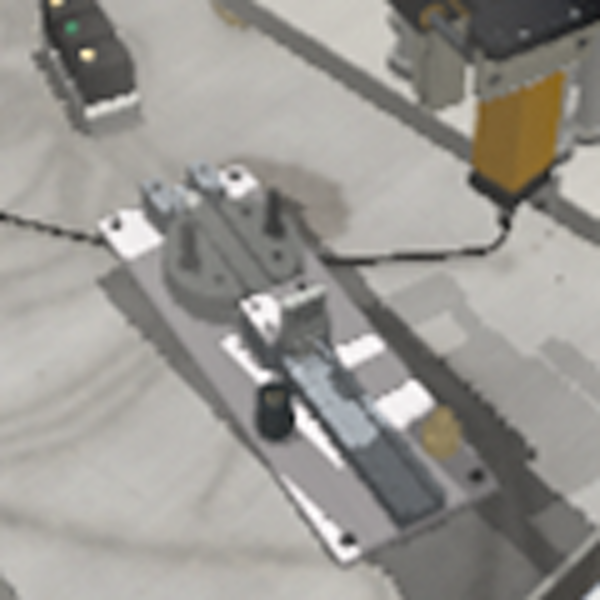

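The tab lies against the bridge: its top spans cols 281–290, and the model for home gives 280–289. The bar runs through the slot into the receiver, and the connector and plug are undisturbed. I'll move clear upward and hand in.

Emit:
{"op": "carry_out", "data": {
  "motion": [-0.01,-0.03,-0.01,0,0,0,-1,-0.01,-0.04,-0.01,0,0,0,-1,0,-0.03,0,0,0,0,-1,0,0,0,0,0,0,-1,0,0,0,0,0,0,-1]
}}

```text
t: 20.3
tool_pos: [0.5283, -0.0005, 0.2885]
orientation: [-1.081, 1.41, -1.398]
force: [-0.3, -0.0, -0.7]
opening: 0.0005
```

```bash
python3 - <<'E'
from h import *
im=imaging.read_camera("wrist"); cv2.imwrite("pics/w27.png",im); s=robot.read_state(); print(s["tool_pos"],s["force"],s["t"],np.abs(s["dq"]).max())
robot.close_job()
E
```

```text
[ 0.52846379 -0.00059158  0.28862207] [ 0.51791213 -1.4554578   1.92218099] 20.35 0.011831351086289344
the job is handed in; nothing more can be done
```

View pics/w27.png

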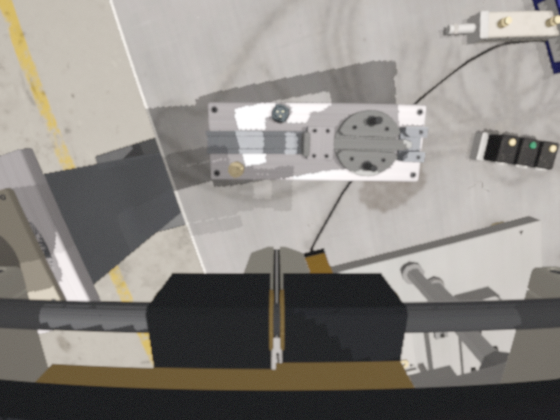

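The fixture is locked and the job is handed in at 20.35 s, with the arm clear. I turned the disc by its near pin until the slot lined up. Then I pushed the bar by its tab through the slot, with its nose in the receiver, until the tab stopped against the bridge.

**Checks at the end**
- **Bar home:** the final push stopped with the force rising to about 10 N where the home position was expected. The wrist picture shows the tab against the bridge to within about 1 mm.
- **Slot alignment:** the slot was about 1.5° off the fixture's axis before the bar went in, inside the 3 mm of spare each side. I did not re-measure it afterwards, but the picture shows the bar lying straight through it.
- **Bystanders:** the connector and the brass plug look where they were. I did not re-check the tin, tape roll, hex key and vial, but the arm went nowhere near them after the first swing.

**What disagreed**
- **Fingertip height:** the stated 19 mm ahead of the TCP did not match what I saw. The fingers first passed over the pin without touching it and met it only with the TCP at about 45 mm, so I worked at about 44 mm. I did not find out why.
- **Camera estimates:** early fixture positions from the scene and side cameras differed by up to about 6 mm. I relied on the close wrist pictures, where the model overlay matched the disc.

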